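Latch the ice-cream hatch lid on its ball stud

TASK

Close the open freezer hatch on the counter with its lift-off lid and lock it: first raise the lid's latch handle, then set the lid on the hatch by its brass handle so that the latch coupler drops over the ball stud, and press the latch handle fully down until it locks. The stud is adjustable and may sit up to a centimetre off, so feel the coupler gently onto the ball rather than forcing or dropping it, and leave the other things on the counter where they are.

Things in the scene. Friction and masses are not known exactly. Their poses are not given: they have to be found in the camera images.
- hatch: Fixed steel hatch frame on the counter, 220 (x) by 210 (y) mm, rim 60 mm high, opening 160 by 150 mm. Sprung rubber gasket strips on the -x and +x rims stand 4 mm proud and give 8 (-x) and 3.5 N (+x) per mm. A bracket on its -x side carries the ball stud. Origin: centre of its foot, on the counter; x points from the ball to the far side, z up.
- stud_place (a point): Nominal centre of the fixed steel ball (25 mm in diameter, on an 11 mm upright neck), at (-145, 0, 61) mm in the hatch frame, axes as the hatch. The stud is bolted tight in adjusting slots: its height is exact, but the real ball stands up to 11 mm off this point along x and along y, differently each time.
- lid: Loose lid, 0.75 to 1 kg, lying on the counter: steel slab 216 (x) by 206 (y) mm, z = 22 to 48; white plug 128 by 118 by 22 mm below, 16 mm play in the opening. Latch coupler on its -x edge, the heavier side. Origin: centre of the plug's underside; x from coupler to far edge, z up. Closed: yaw of the hatch, origin over the hatch's, 39 mm above the counter (41 to 42 before locking).
- lid_handle (a point): Middle of the lid's brass bar handle, at (-45, 0, 85) mm in the lid. The bar runs along the lid's y, 104 mm long, 16 mm wide (x) and tall (z), on posts at y = -42 and +42 mm, 29 mm free below it. Held between the posts, fingers closing along the lid's x.
- socket (a point): Where the ball's centre must come, at (-145, 0, 22) mm in the lid. The coupler is a steel cap open below: roof 14.5 mm above this point, side walls 14 mm off to +y and -y (1.5 mm play), 5 mm thick, ending 3 mm below it; +x wall 12.5 mm off (touches the ball), ending 4 mm below; -x wall 14.5 mm off, ending 4 mm above. Plain rims, no funnel: off centre they ride on the ball.
- latch_hinge (a point): Hinge of the latch handle, at (-128, 0, 39) mm in the lid; the hinge line is the lid's y.
- latch_grip (a point): Middle of the cross-grip at the latch handle's free end: a round bar along y, 44 mm long with domed ends, 13 mm thick; 90 mm from the hinge towards the lid's -x and 13 mm above it when down. An 18 mm wide, 9 mm thick shank joins it to the hinge. Free space below and beside it. Can be pinched by its ends. Own x runs along the shank to the hinge, z up when down.
- latch (a joint): Latch handle angle, rad: 0 = level, fully down (stop); grows as the free end swings up and towards the lid; stop at 1.2. Light friction (0.6 N at the grip) holds it anywhere. A cross-bar swings under the ball as it goes down: the ball enters freely above 0.6; the bar meets it near 0.25, then 3 to 10 N draw the lid down 2 mm until it snaps over centre and stays. Ball not fully in: it stops short.
- mixing_cup: Bystander: loose steel mixing cup, 94 mm across, 165 mm tall, standing. Origin: centre of its foot.
- syrup: Bystander: loose amber glass bottle, 60 mm across, 170 mm tall, standing. Origin: centre of its foot.
- wafer_jar: Bystander: loose glass jar with steel cap, 90 mm across, 120 mm tall, standing. Origin: centre of its foot.
- scoop: Bystander: loose long spoon lying on the counter. Origin: centre of its underside.

How it is judged:
On the way, in this order (a step that is already met when the one before it is completed fails the run):
1. latch handle raised while the lid is off the hatch (value of joint latch above 0.7 rad and horizontal distance between socket and stud_place above 0.1 m), for 0.2 s.
2. lid set down on the hatch with the coupler over the ball, handle still up (value of joint latch above 0.45 rad and z of socket in the frame of stud_place below 0.005 m and x of socket in the frame of stud_place between -0.02 and 0.02 m and y of socket in the frame of stud_place between -0.02 and 0.02 m and linear speed of lid below 0.02 m/s), for 0.2 s.
3. handle pressed down and locked under the ball (value of joint latch below 0.06 rad and z of socket in the frame of stud_place below 0.0025 m and x of socket in the frame of stud_place between -0.014 and 0.014 m and y of socket in the frame of stud_place between -0.014 and 0.014 m), for 0.2 s.
At the end, for the whole second after the job is handed in: The latch handle is down (within 0.06 rad of its stop); the socket point is down at ball height (less than 2.5 mm above it) and within 14 mm (x and y) of the stud's nominal place; the lid is level within 0.08 rad and at rest; the bystanders are within 30 mm of their places (all of step 3 and angle between lid's own z axis and vertical below 0.08 rad and linear speed of lid below 0.01 m/s and distance of each of mixing_cup, syrup, wafer_jar, scoop from where it was at the start of the episode below 0.03 m); the robot touches nothing.
It fails at once if the lid is forced or dropped on: lid and hatch (with its stud) pressed together with more than 25 N while the handle is up (contact force between lid and hatch above 25 N and value of joint latch above 0.45 rad).
It fails at once if the latch is forced: lid and hatch pressed together with more than 150 N in all (contact force between lid and hatch above 150 N).
It fails at once if a bystander (cup, bottle, jar or spoon) is moved more than 30 mm (distance of any of mixing_cup, syrup, wafer_jar, scoop from where it was at the start of the episode above 0.03 m).
It also fails if it takes over 67 s, if anything falls off the work surface, if the arm or the gripper's body presses on something with over 40 N, if the wrist force passes 120 N, or if a joint passes its speed limit or range.

ROBOT

A 7-joint arm with a two-finger parallel gripper is mounted at the origin on the work surface. World frame = base frame: x ahead of the robot, y to its left, z up, the work surface at z = 0. Lengths are in m, angles in rad, forces in N, time in s.
With the tool pointing down it reaches from about 0.425 to 0.95 m from the base axis. Payload 4.7 kg.
Tool frame: the origin (TCP) lies midway between the tips of the shut fingers; the grasp point (between the pads) lies 19 mm behind it; z points along the fingers, x is the direction in which the jaws open and shut, and the axes are right-handed (so a half turn about z gives the same grasp; the last joint's range is limited). The gripper opens to 87 mm and grips with 3 to 60 N. Pads are 19 mm wide; open, the fingers measure 117 mm over their backs; the gripper's body (75 mm by 190 mm) begins 51 mm behind the grasp point.
Start: joints at [1.293, 0.469, -0.049, 1.532, 0.024, 1.141, -0.082], TCP at [0.166, -0.654, 0.223] pointing down, gripper open.
Joint ranges: [-2.59, 2.59], [-0.33, 1.99], [-1.39, 1.29], [0.1, 2.45], [-1.04, 4.18], [0.21, 1.99], [-2.66, 2.66]. Speed limits (rad/s): [2.57, 2.57, 3.14, 3.14, 3.14, 3.14, 3.14].

INTERFACE

Orientations are given as a rotation vector (axis times angle).
In Python, from plant import state, optics, job gives the robot as it stands.
- The arm moves only by the tool move_arm, never from a script. Its argument "increments" is a list of rows, each a list of 3 entries, a list of its own where there are three numbers: the finger opening in mm, from 0 to 87, then the shift along the world's x, y, z in mm, then the turn about the world's z in rad. In form: [[jaw, [x, y, z], turn], ...]. A call has 1 to 8 rows; each row shifts and turns the commanded pose from where the row before left it; what a row does not reach is not made up. A row lasts 1/10 s, in which the tool goes at most 50 mm and 8.59 degrees, less where a joint would pass 70% of its speed; a pose out of reach is approached as far as the arm can. A call is refused whole if a number of a shift passes 50 or a number of a turn 0.15, either way. A call with a gripper value outside its range is refused whole. The fingers move at their own pace and stop on an object; "force" is the grip in N (left out, the last holds). Time passes only in rows, so rows that do not move let the fingers close. It gives the time, the measured TCP pose, the force and the opening at its end, in the units of the state.
- state(): the state, without advancing time (a new reading comes with each control period).
- optics.read_camera(name): name is "scene" or "top"; returns the picture (384x512x3 uint8, red, green, blue); there is no depth.
- optics.camera_info(name): a dict with "mtx" (3x3 intrinsics, pixels), "D" ([k1, k2, p1, p2, k3] as OpenCV has them; the pictures are not rectified), "extrinsics" (4x4, takes a point from world to camera coordinates). Camera axes: x right, y up, looking along -z (the intrinsics and any distortion apply to the point x, -y, -z); pixel columns grow to the right and rows downward; lengths in m; the calibration is good to about 2 mm. A picture is of the moment at which its call begins. camera_info takes no time and is no camera call.
- job.close_job(): hands the job in, once; it reports no verdict.
The state is a dict: "clock": time; "joints": joint angles; "joint_velocities": joint speeds; "tau": joint torques, N m; "ee_pos": TCP position; "tcp_rot": TCP orientation; "ft_force": force on the tool from outside, world axes, zero at the start; "ft_torque": the same for the moment, N m; "finger_gap": opening from 0.0 (shut) to 1.0 (fully open).
Only numpy, scipy, OpenCV 4.12 (cv2) and the standard library are available. Lean on these libraries where they do the work, as an engineer would, in place of code of your own. Each camera call takes 0.05 s, during which the arm holds its last target.

## Working session

There is one attempt and no reset: what is moved stays moved. The work goes in short steps, Python scripts to look and compute and a tool call to move; the robot and the scene stay as the last step left them, time stands still between calls to the robot, and variables do not carry over. Pictures are saved under pics/ and viewed, and the job is handed in when it is done.

Besides the shell and the picture viewer there is one more tool, called after ">>>" as name([rows], argument=value, ...), one row to a line, values as JSON. move_arm: Moves the arm, as the interface text tells. Its arguments: {"type":"object","properties":{"increments":{"type":"array","items":{"type":"array"}},"force":{"type":"number"}},"required":["increments"]}

```bash
ls; mkdir -p pics; python3 - <<'E'
from plant import state, optics, job
import cv2
print(state())
for n in("scene","top"):
    im=optics.read_camera(n); cv2.imwrite(f"pics/{n}0.png",cv2.resize(im[:,:,::-1],(800,600),interpolation=cv2.INTER_CUBIC)); cv2.imwrite(f"pics/{n}0_raw.png",im[:,:,::-1])
    print(optics.camera_info(n))
E
```

```text
pics
{'clock': 0.0, 'joints': array([ 1.29311314,  0.46943462, -0.04860582,  1.53367849,  0.02409528,
        1.14100139, -0.08228396]), 'joint_velocities': array([ 2.03361546e-03, -1.31201914e-03,  4.67128792e-04,  3.48556510e-04,
        4.35864606e-05, -5.66474706e-04, -2.01034135e-04]), 'tau': array([ 4.07248353e-05, -5.07969046e+01, -8.06788565e-02, -2.36152875e+01,
       -6.11891015e-02,  3.79402586e-02,  1.90510659e-04]), 'ee_pos': array([ 0.16607281, -0.65363688,  0.2215106 ]), 'tcp_rot': array([-2.47904666e+00,  1.92789225e+00,  2.45850833e-03]), 'ft_force': array([ 0.28807986, -0.01513284, -0.1366477 ]), 'ft_torque': array([ 0.07527473,  0.0029344 , -0.00509366]), 'finger_gap': 1.0019926438826976}
{'mtx': array([[376.60805014,   0.        , 255.39227219],
       [  0.        , 376.60805014, 194.0025641 ],
       [  0.        ,   0.        ,   1.        ]]), 'D': array([-0.03872499,  0.        ,  0.        ,  0.        ,  0.        ]), 'extrinsics': array([[-0.71011614,  0.70371499, -0.02280966,  0.42141378],
       [-0.41461213, -0.39176086,  0.82135267,  0.18859544],
       [ 0.56906225,  0.59271295,  0.56996449, -1.42843372],
       [ 0.        ,  0.        ,  0.        ,  1.        ]])}
{'mtx': array([[450.80117805,   0.        , 250.73392878],
       [  0.        , 450.80117805, 190.26114221],
       [  0.        ,   0.        ,   1.        ]]), 'D': array([-0.12539785,  0.        ,  0.        ,  0.        ,  0.        ]), 'extrinsics': array([[ 0.02044896, -0.99951175,  0.02362405, -0.0542994 ],
       [ 0.99262107,  0.0231214 ,  0.11903282, -0.61248818],
       [-0.11952093,  0.02101564,  0.99260923, -1.63717589],
       [ 0.        ,  0.        ,  0.        ,  1.        ]])}
```

View pics/scene0.png

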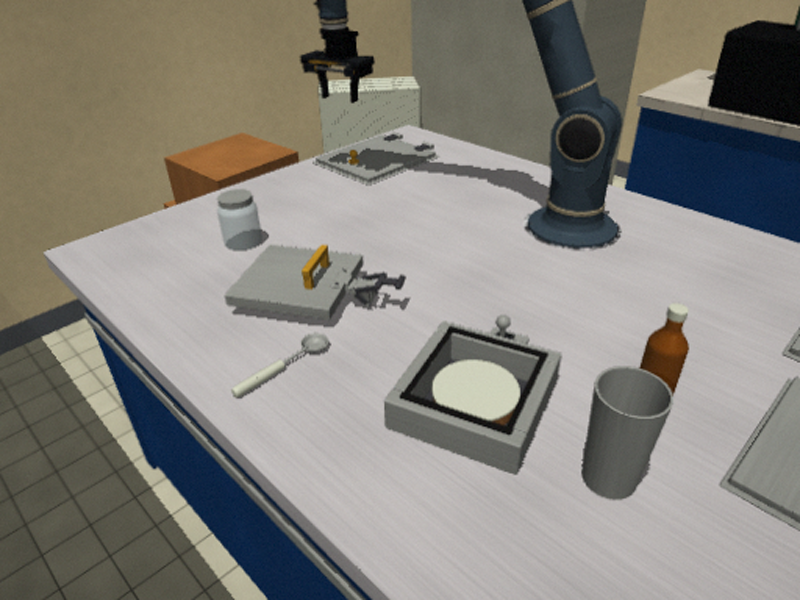

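View pics/top0.png

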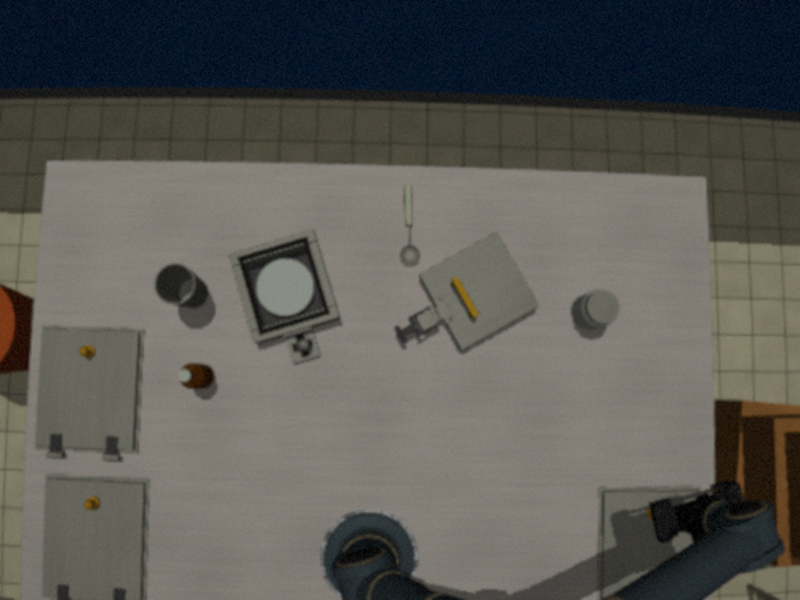

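The scene view shows the lid left of centre, its handle at about (316,266), the hatch at about (475,400) with the ball at (503,322), and the cup and bottle to the right. In the top view the lid is at about (478,292) and the hatch at (285,287). I'll zoom in to measure.

```bash
cat > h.py <<'E'
import numpy as np, cv2
from plant import state, optics, job
def proj(n,P):
    c=optics.camera_info(n); E=c["extrinsics"]; P=np.atleast_2d(P)
    q=P@E[:3,:3].T+E[:3,3]; q=q*[1,-1,-1]
    return cv2.projectPoints(q.reshape(-1,1,3),np.zeros(3),np.zeros(3),c["mtx"],c["D"])[0].reshape(-1,2)
def ray(n,uv):
    c=optics.camera_info(n); E=c["extrinsics"]
    u=cv2.undistortPoints(np.array(uv,float).reshape(-1,1,2),c["mtx"],c["D"]).reshape(-1,2)
    d=np.c_[u[:,0],-u[:,1],-np.ones(len(u))]@E[:3,:3]
    return -E[:3,:3].T@E[:3,3], d
def atz(n,uv,z):
    o,d=ray(n,uv); return o+d*((z-o[2])/d[:,2])[:,None]
def crop(im,x0,y0,w,h,s,out,pts=None):
    c=cv2.resize(im[y0:y0+h,x0:x0+w],None,fx=s,fy=s,interpolation=cv2.INTER_CUBIC)
    for i in range((x0+9)//10*10,x0+w,10):
        cv2.putText(c,str(i),(int((i-x0+.5)*s),8),0,.3,(0,0,255),1); cv2.line(c,(int((i-x0+.5)*s),8),(int((i-x0+.5)*s),14),(0,0,255),1)
    for j in range((y0+9)//10*10,y0+h,10):
        cv2.putText(c,str(j),(0,int((j-y0+.5)*s)+3),0,.3,(0,0,255),1); cv2.line(c,(20,int((j-y0+.5)*s)),(26,int((j-y0+.5)*s)),(0,0,255),1)
    if pts is not None:
        for p in pts: cv2.circle(c,(int((p[0]-x0+.5)*s),int((p[1]-y0+.5)*s)),2,(0,255,0),-1)
    cv2.imwrite(out,c)
E
python3 - <<'E'
from h import *
t=cv2.imread("pics/top0_raw.png"); s=cv2.imread("pics/scene0_raw.png")
crop(t,140,140,85,100,6,"pics/c1.png"); crop(t,245,140,110,90,6,"pics/c2.png")
crop(s,240,190,125,115,6,"pics/c3.png"); crop(s,140,145,130,70,6,"pics/c4.png")
E
```

```text
(no output)
```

View pics/c1.png

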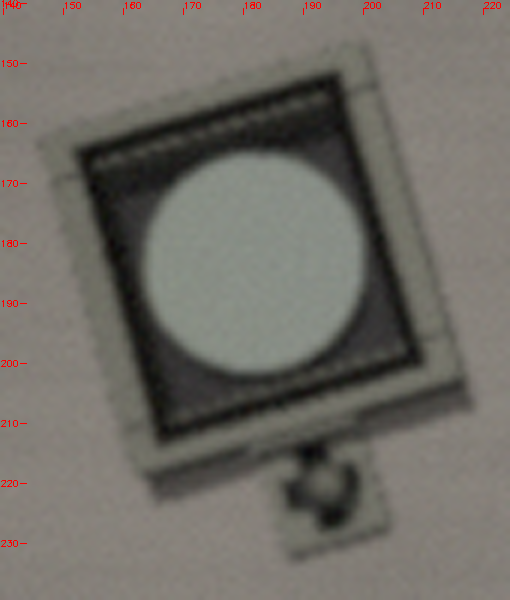

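View pics/c2.png

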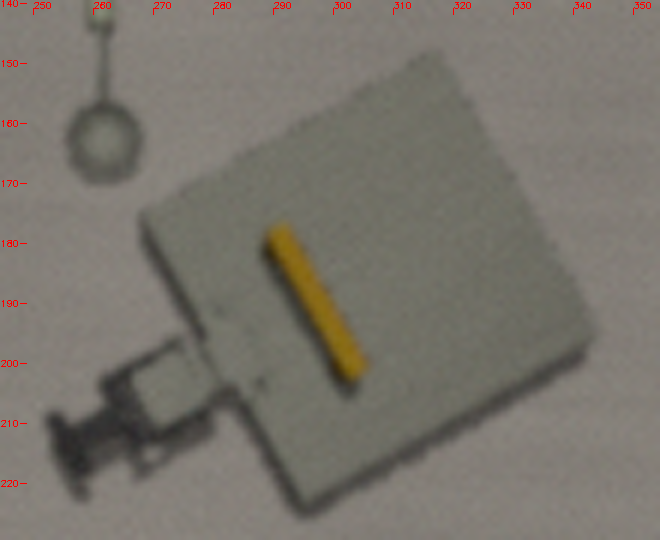

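View pics/c3.png

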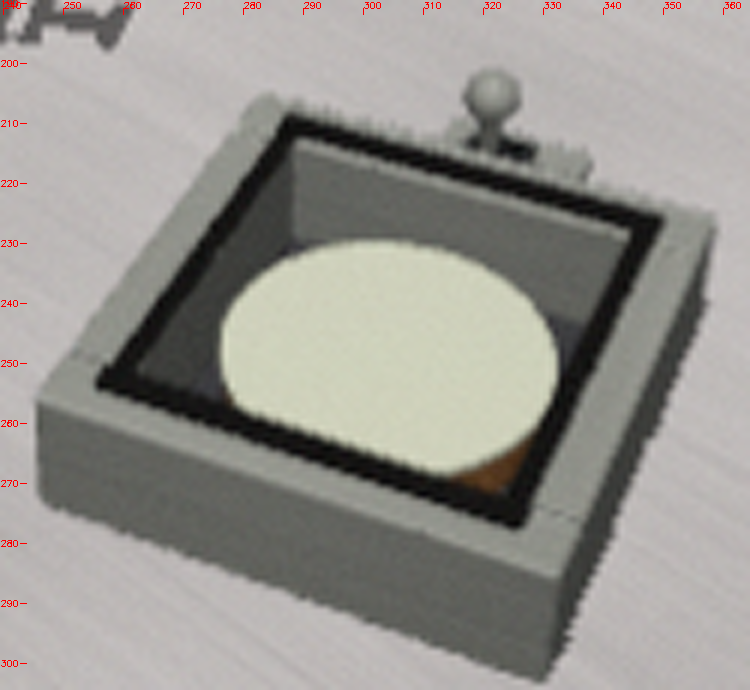

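View pics/c4.png

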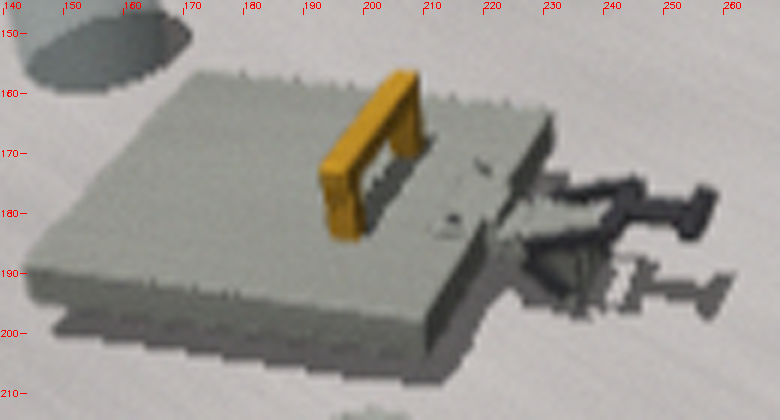

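```bash
cat > fit.py <<'E'
from h import *
from scipy.optimize import least_squares
def fit(L,obs,x0):
    # obs: list cam,uv,index
    L=np.array(L)
    def W(p,z=0):
        c,s=np.cos(p[2]),np.sin(p[2]); return np.c_[p[0]+c*L[:,0]-s*L[:,1],p[1]+s*L[:,0]+c*L[:,1],L[:,2]]
    def r(p):
        w=W(p); return np.concatenate([proj(c,w[i])[0]-uv for c,uv,i in obs])
    f=least_squares(r,x0,loss="soft_l1"); return f.x,r(f.x).reshape(-1,2)
E
python3 - <<'E'
from fit import *
a,b=.110,.105
for zr in(.060,.064):
    L=[(a,b,zr),(a,-b,zr),(-a,-b,zr),(-a,b,zr),(a,b,0),(a,-b,0)]
    T=[((146.2,162.8),0),((200.7,146.5),1),((216.5,202),2),((164.5,217.8),3)]
    # scene: viewed from +x,+y
    S=[((333.2,285.8),0),((245.5,256.2),1),((283.2,205.3),2),((358.7,225.3),3),((330,303.2),4),((247,273.7),5)]
    for o in ([("top",*t) for t in T],[("scene",*t) for t in S],[("top",*t) for t in T]+[("scene",*t) for t in S]):
        p,r=fit(L,o,[.6,.2,.3]); print(zr,p.round(4),r.round(1).tolist())
tz=atz("top",[(193.3,220.7)],.061); sz=atz("scene",[(321.7,205.7)],.061); print("ball",tz,sz)
c,s=np.cos(p[2]),np.sin(p[2]); print("nominal",p[:2]+np.array([-.145*c,-.145*s]))
a,b=.108,.103
L=[(a,b,.048),(a,-b,.048),(-a,-b,.048),(-a,b,.048),(-.045,.052,.093),(-.045,-.052,.093),(-.218,0,.052)]
T=[((316.7,147.8),0),((344,196.2),1),((295.3,224.8),2),((268.3,175),3),((290.8,177),4),((303.7,201.5),5)]
S=[((144,188.7),0),((171.5,156.2),1),((231.7,162.8),2),((210.3,197.8),3)]
for o in ([("top",*t) for t in T],[("scene",*t) for t in S],[("top",*t) for t in T]+[("scene",*t) for t in S]):
    p,r=fit(L,o,[.6,-.2,-1.0]); print(p.round(4),r.round(1).tolist())
c,s=np.cos(p[2]),np.sin(p[2]);g=p[:2]+np.array([-.218*c,-.218*s]);print("grip",g,proj("top",[[*g,.052]]),proj("scene",[[*g,.052]]))
print("h",p[:2]-.045*np.array([c,s]),p[:2]-.145*np.array([c,s]))
R=cv2.Rodrigues(state()["tcp_rot"])[0];print(R.round(3))
E
```

```text
0.06 [0.6349 0.2129 0.3279] [[0.1, -0.3], [-0.1, -0.8], [1.5, 0.1], [-1.6, 1.5]]
0.06 [0.6362 0.2143 0.3238] [[0.3, -0.1], [-0.6, -0.6], [-0.4, -1.1], [0.8, -0.3], [0.8, 1.1], [-1.1, 0.1]]
0.06 [0.6358 0.214  0.3241] [[-0.1, -0.7], [-0.2, -1.0], [1.2, -0.0], [-2.0, 1.2], [0.3, -0.3], [-0.6, -0.7], [-0.4, -1.2], [0.8, -0.4], [0.8, 1.0], [-1.1, -0.0]]
0.064 [0.6344 0.2123 0.3287] [[0.1, -0.3], [-0.1, -0.9], [1.6, 0.1], [-1.6, 1.6]]
0.064 [0.6383 0.2161 0.32  ] [[0.3, -0.3], [-0.9, -1.2], [-0.2, -1.7], [1.3, -0.7], [0.6, 2.2], [-1.3, 0.8]]
0.064 [0.6368 0.2147 0.3205] [[-0.4, -1.3], [-0.4, -1.4], [0.8, -0.3], [-2.5, 0.8], [0.3, -1.1], [-0.8, -1.8], [-0.2, -2.2], [1.2, -1.2], [0.6, 1.5], [-1.2, 0.2]]
ball [[0.49454011 0.16583723 0.061     ]] [[0.49948873 0.16115671 0.061     ]]
nominal [0.49914197 0.16906866]
[ 0.6351 -0.2463 -1.0465] [[0.7, 0.1], [0.8, -0.5], [-0.7, -1.0], [-0.9, 0.1], [-0.6, 0.2], [0.7, 0.8]]
[ 0.6394 -0.2469 -1.0291] [[-1.2, 0.2], [0.2, -0.2], [0.2, -0.3], [0.4, 0.0]]
[ 0.637  -0.2469 -1.0372] [[0.5, -0.5], [1.0, -1.4], [-0.2, -1.4], [-0.9, -0.0], [-0.5, -0.1], [1.0, 0.4], [-0.6, -0.3], [1.2, -0.5], [0.9, -0.4], [0.7, -0.2]]
grip [ 0.52615444 -0.05915355] [[255.32672465 213.58817646]] [[257.04202269 181.94240781]]
h [ 0.61414301 -0.2081066 ] [ 0.56328257 -0.12200657]
[[ 0.246 -0.969 -0.001]
 [-0.969 -0.246  0.002]
 [-0.002  0.    -1.   ]]
```

>>> move_arm([
  [80, [20, 33, 0], 0.103],
  [80, [20, 33, 0], 0.103],
  [80, [20, 33, 0], 0.103],
  [80, [20, 33, 0], 0.103],
  [80, [20, 33, 0], 0.103],
  [80, [20, 33, 0], 0.103],
  [80, [20, 33, 0], 0.103],
  [80, [20, 33, 0], 0.103],
], force=10)

```text
clock: 0.9
ee_pos: [0.3266, -0.3886, 0.2223]
tcp_rot: [-3.046, 0.768, 0.001]
ft_force: [0.5, 0.2, 0.2]
finger_gap: 0.919
```

>>> move_arm([
  [80, [20, 33, 0], 0.103],
  [80, [20, 33, 0], 0.103],
  [80, [20, 33, 0], 0.103],
  [80, [20, 33, 0], 0.103],
  [80, [20, 33, 0], 0.103],
  [80, [20, 33, 0], 0.103],
  [80, [20, 33, 0], 0.103],
  [80, [20, 33, 0], 0.103],
])

```text
clock: 1.7
ee_pos: [0.4865, -0.1249, 0.2224]
tcp_rot: [3.099, 0.516, -0.001]
ft_force: [0.0, -0.7, 1.2]
finger_gap: 0.915
```

>>> move_arm([
  [80, [20, 33, 0], 0.103],
  [80, [20, 33, 0], 0.103],
  [80, [0, 0, -40], 0],
  [80, [0, 0, -30], 0],
  [80, [0, 0, 0], 0],
])

```text
clock: 2.2
ee_pos: [0.5229, -0.0602, 0.1486]
tcp_rot: [-3.027, -0.826, 0.013]
ft_force: [-0.7, -0.1, 0.2]
finger_gap: 0.915
```

```bash
python3 - <<'E'
from h import *
print(state()["ee_pos"],state()["ft_force"])
im=optics.read_camera("scene")[:,:,::-1].copy(); cv2.imwrite("pics/s1r.png",im); crop(im,180,100,120,110,6,"pics/s1.png")
E
```

```text
[ 0.52287065 -0.06018343  0.14860595] [-0.72814269 -0.14473558  0.15714263]
```

View pics/s1.png

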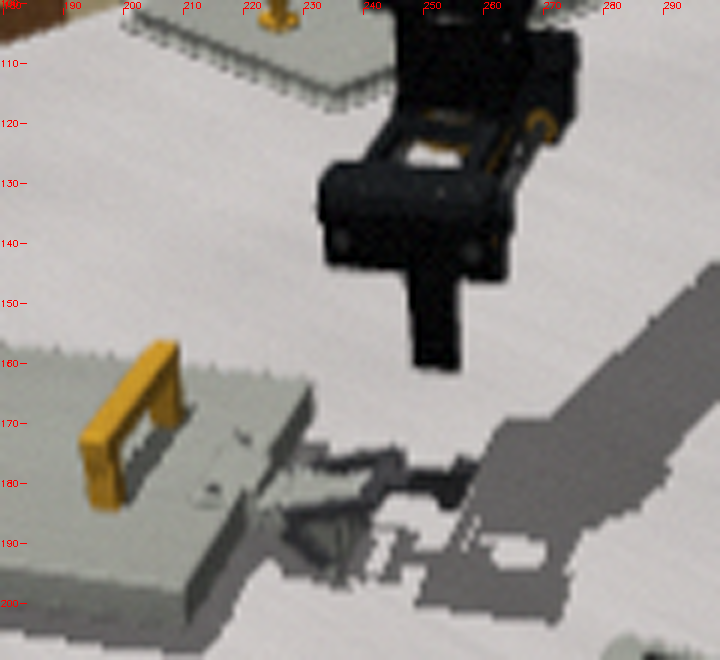

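>>> move_arm([
  [80, [2, 1, -40], 0],
  [80, [0, 0, -40], 0],
  [80, [0, 0, -20], 0],
  [80, [0, 0, -12], 0],
  [80, [0, 0, 0], 0],
  [80, [0, 0, 0], 0],
])

```text
clock: 2.85
ee_pos: [0.5297, -0.0593, 0.0421]
tcp_rot: [3.03, 0.825, 0.004]
ft_force: [0.3, 0.8, 0.5]
finger_gap: 0.921
```

>>> move_arm([
  [80, [-2, 1, -7], 0],
  [80, [0, 0, 0], 0],
])

```text
clock: 3.05
ee_pos: [0.5261, -0.0582, 0.0339]
tcp_rot: [3.031, 0.826, 0.001]
ft_force: [0.2, -0.7, -0.3]
finger_gap: 0.918
```

```bash
python3 - <<'E'
from h import *
print(state()["ee_pos"],state()["ft_force"])
im=optics.read_camera("scene")[:,:,::-1].copy(); crop(im,200,130,100,80,7,"pics/s2.png")
im=optics.read_camera("top")[:,:,::-1].copy(); crop(im,230,180,100,80,7,"pics/t2.png")
E
```

```text
[ 0.52614065 -0.05822865  0.03392284] [ 0.15678439 -0.74700377 -0.31721   ]
```

View pics/s2.png

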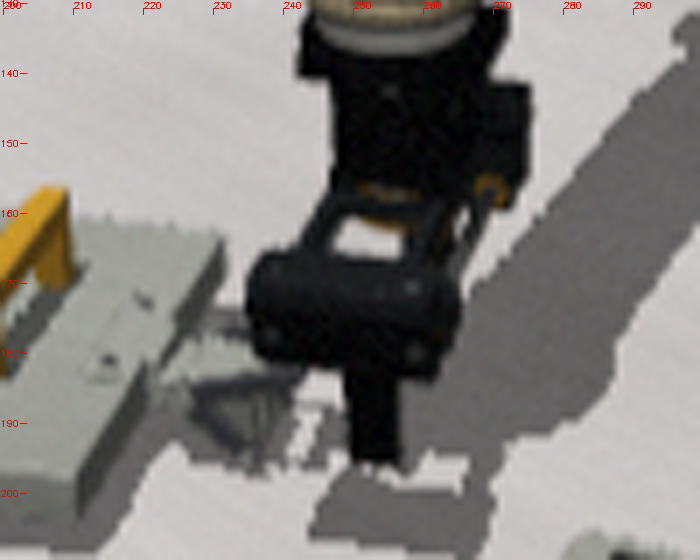

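View pics/t2.png

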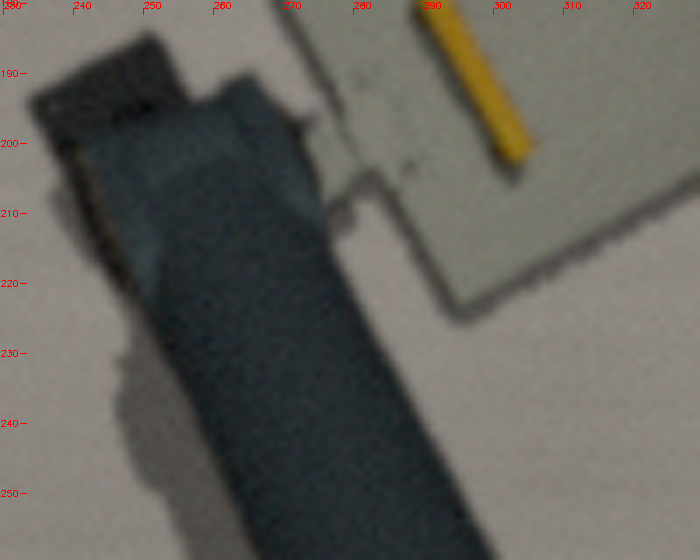

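>>> move_arm([
  [30, [0, 0, 0], 0],
  [30, [0, 0, 0], 0],
  [30, [0, 0, 0], 0],
  [30, [0, 0, 0], 0],
  [30, [0, 0, 0], 0],
], force=10)

```text
clock: 3.65
ee_pos: [0.5263, -0.0582, 0.0336]
tcp_rot: [-3.031, -0.826, -0.0]
ft_force: [0.1, -0.3, -0.3]
finger_gap: 0.554
```

>>> move_arm([
  [30, [0, 0, 0], 0],
  [30, [0, 0, 0], 0],
  [30, [0, 0, 0], 0],
])

```text
clock: 3.95
ee_pos: [0.5262, -0.0582, 0.0335]
tcp_rot: [-3.031, -0.826, 0.0]
ft_force: [-0.0, 0.2, 0.0]
finger_gap: 0.488
```

>>> move_arm([
  [30, [0.8, -1.3, 9], 0],
  [30, [1.4, -2.5, 8.6], 0],
  [30, [1.8, -3.1, 8.4], 0],
  [30, [2.2, -3.6, 8], 0],
  [30, [2.6, -4.4, 7.5], 0],
  [30, [2.9, -5, 7], 0],
  [30, [0, 0, 0], 0],
])

```text
clock: 4.65
ee_pos: [0.5389, -0.0792, 0.083]
tcp_rot: [3.031, 0.823, 0.003]
ft_force: [2.1, -2.2, -5.0]
finger_gap: 0.48
```

```bash
python3 - <<'E'
from h import *
print(state()["ee_pos"],state()["ft_force"],state()["finger_gap"])
im=optics.read_camera("scene")[:,:,::-1].copy(); crop(im,140,110,140,105,5.5,"pics/s3.png")
E
```

```text
[ 0.53889277 -0.07919557  0.08299839] [ 2.09059364 -2.17821016 -5.04928577] 0.47996383771296774
```

View pics/s3.png

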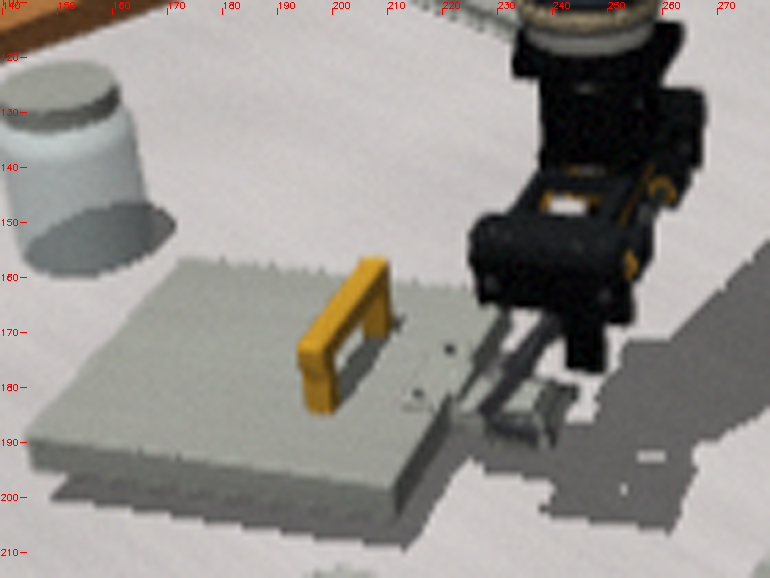

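>>> move_arm([
  [30, [3.3, -5.6, 6.3], 0],
  [30, [3.6, -6.1, 5.8], 0],
  [30, [3.9, -6.6, 4.8], 0],
  [30, [4.1, -6.9, 4.3], 0],
  [30, [0, 0, 0], 0],
  [30, [0, 0, 0], 0],
])

```text
clock: 5.3
ee_pos: [0.5531, -0.1038, 0.1032]
tcp_rot: [3.031, 0.825, 0.001]
ft_force: [1.0, -1.2, -4.9]
finger_gap: 0.478
```

```bash
python3 - <<'E'
from h import *
print(state()["ee_pos"],state()["ft_force"],state()["finger_gap"])
im=optics.read_camera("scene")[:,:,::-1].copy(); crop(im,140,110,140,105,5.5,"pics/s4.png")
E
```

```text
[ 0.55308235 -0.10379096  0.10321607] [ 1.01509756 -1.22518047 -4.94041735] 0.4783821191185423
```

View pics/s4.png

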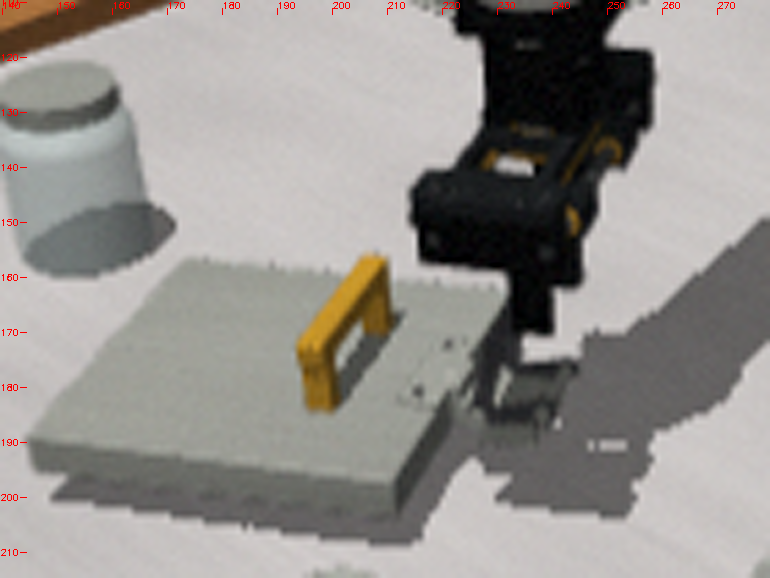

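>>> move_arm([
  [80, [0, 0, 0], 0],
  [80, [0, 0, 0], 0],
  [80, [0, 0, 0], 0],
  [80, [0, 0, 20], 0],
  [80, [0, 0, 30], 0],
  [80, [0, 0, 40], 0],
  [80, [0, 0, 0], -0.1],
  [80, [0, 0, 0], -0.14],
])

```text
clock: 6.15
ee_pos: [0.5538, -0.1029, 0.1952]
tcp_rot: [3.108, 0.45, 0.005]
ft_force: [-0.1, -0.9, -1.2]
finger_gap: 0.92
```

>>> move_arm([
  [80, [0, 0, 0], -0.14],
  [80, [0, 0, 0], -0.14],
  [80, [0, 0, 0], -0.14],
  [80, [0, 0, 0], -0.14],
  [80, [0, 0, 0], -0.14],
  [80, [0, 0, 0], -0.14],
  [80, [0, 0, 0], -0.14],
  [80, [0, 0, 0], -0.14],
])

```text
clock: 6.95
ee_pos: [0.553, -0.1027, 0.1936]
tcp_rot: [-2.873, 1.271, -0.001]
ft_force: [0.5, 0.4, 0.5]
finger_gap: 0.916
```

```bash
python3 - <<'E'
from h import *
print(state()["ee_pos"],state()["ft_force"],state()["finger_gap"],state()["clock"])
im=optics.read_camera("scene")[:,:,::-1].copy(); crop(im,140,110,140,105,5.5,"pics/s5.png")
im=optics.read_camera("top")[:,:,::-1].copy(); crop(im,230,130,130,105,5.5,"pics/t5.png")
E
```

```text
[ 0.55298143 -0.10270298  0.19360099] [0.51702799 0.35628086 0.52923089] 0.9156756693273164 6.95
```

View pics/s5.png

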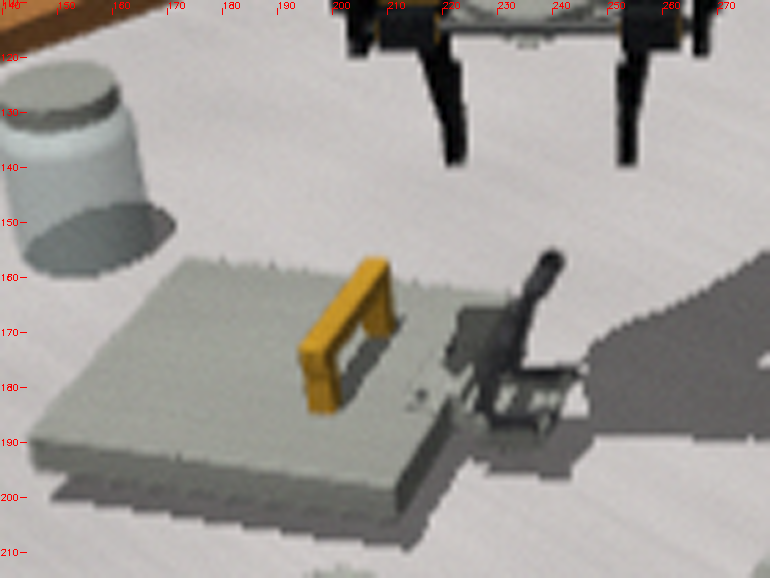

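View pics/t5.png

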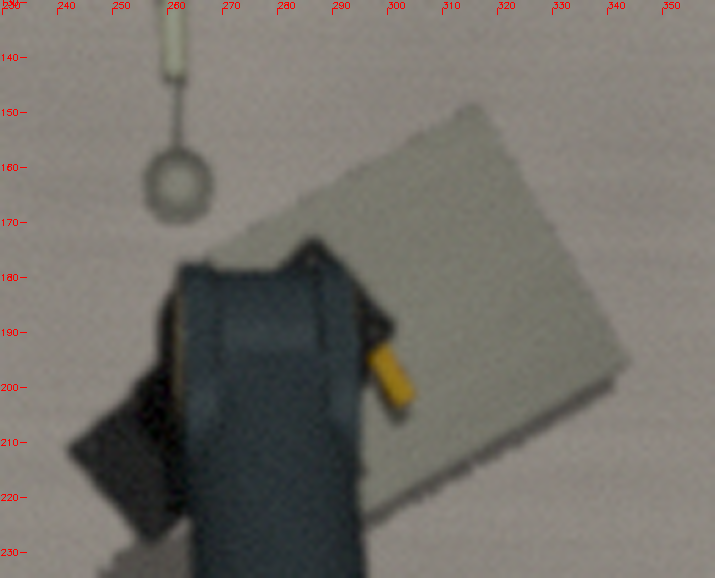

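>>> move_arm([
  [80, [20, -35, 0], -0.1],
  [80, [20, -35, 0], -0.1],
  [80, [21, -35, 0], 0],
  [80, [0, 0, -40], 0],
  [80, [0, 0, -40], 0],
  [80, [0, 0, -25], 0],
  [80, [0, 0, -15], 0],
  [80, [0, 0, 0], 0],
])

```text
clock: 7.85
ee_pos: [0.6126, -0.2078, 0.0713]
tcp_rot: [2.737, -1.542, -0.006]
ft_force: [-0.8, -0.0, -0.4]
finger_gap: 0.919
```

>>> move_arm([
  [80, [0, 0, 0], 0],
])

```text
clock: 7.95
ee_pos: [0.6148, -0.2083, 0.0744]
tcp_rot: [-2.736, 1.543, -0.003]
ft_force: [-0.3, 0.3, -0.6]
finger_gap: 0.917
```

```bash
python3 - <<'E'
from h import *
print(state()["ee_pos"],state()["tcp_rot"],state()["ft_force"],state()["finger_gap"],state()["clock"])
im=optics.read_camera("scene")[:,:,::-1].copy(); crop(im,140,110,140,105,5.5,"pics/s6.png")
E
```

```text
[ 0.61480634 -0.20829     0.07436763] [-2.73601839  1.54256831 -0.00280963] [-0.33229699  0.32470333 -0.60314017] 0.9165605456049669 7.95
```

View pics/s6.png

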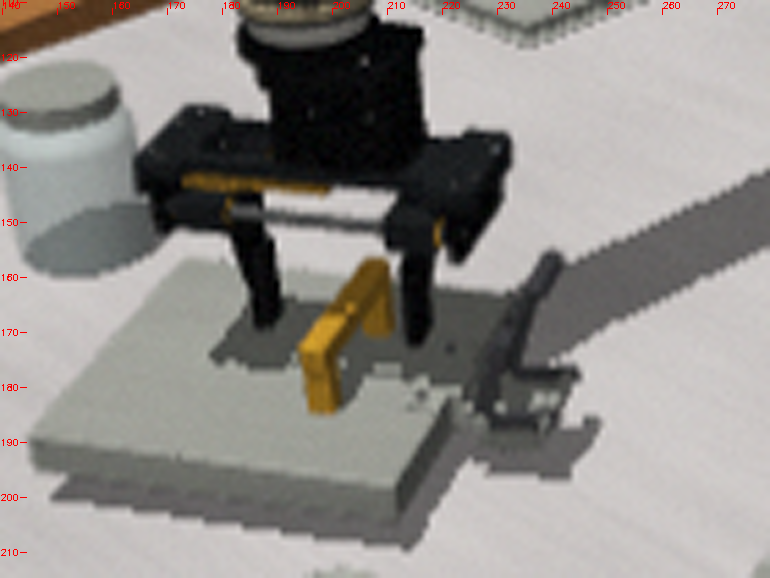

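>>> move_arm([
  [80, [0, 0, -9], -0.01],
  [80, [0, 0, 0], 0],
  [10, [0, 0, 0], 0],
  [10, [0, 0, 0], 0],
  [10, [0, 0, 0], 0],
  [10, [0, 0, 0], 0],
  [10, [0, 0, 0], 0],
  [10, [0, 0, 0], 0],
], force=15)

```text
clock: 8.8
ee_pos: [0.6139, -0.2083, 0.0643]
tcp_rot: [2.728, -1.558, 0.0]
ft_force: [0.1, -0.2, 0.8]
finger_gap: 0.456
```

>>> move_arm([
  [10, [0, 0, 0], 0],
  [10, [0, 0, 0], 0],
  [10, [0, 0, 0], 0],
  [10, [0, 0, 0], 0],
  [10, [0, 0, 0], 0],
], force=55)

```text
clock: 9.3
ee_pos: [0.613, -0.207, 0.0642]
tcp_rot: [-2.728, 1.557, 0.004]
ft_force: [-4.5, 4.4, 3.2]
finger_gap: 0.177
```

>>> move_arm([
  [10, [0, 0, 5], 0],
  [10, [0, 0, 10], 0],
  [10, [0, 0, 15], 0],
  [10, [0, 0, 25], 0],
  [10, [0, 0, 25], 0],
  [10, [0, 0, 20], 0],
  [10, [0, 0, 10], 0],
  [10, [0, 0, 0], 0],
])

```text
clock: 10.1
ee_pos: [0.615, -0.2088, 0.1765]
tcp_rot: [-2.727, 1.558, -0.007]
ft_force: [0.5, 0.2, -8.4]
finger_gap: 0.174
```

```bash
python3 - <<'E'
from h import *
s=state();print(s["ee_pos"],s["tcp_rot"],s["ft_force"],s["ft_torque"],s["finger_gap"],s["clock"])
im=optics.read_camera("scene")[:,:,::-1].copy(); crop(im,140,80,140,125,4.8,"pics/s7.png")
E
```

```text
[ 0.61497009 -0.20884117  0.17645319] [-2.72706564  1.55824233 -0.00672879] [ 0.46003279  0.19550948 -8.35370069] [ 0.16029769 -0.01761854  0.04511447] 0.17439186689029176 10.1
```

View pics/s7.png

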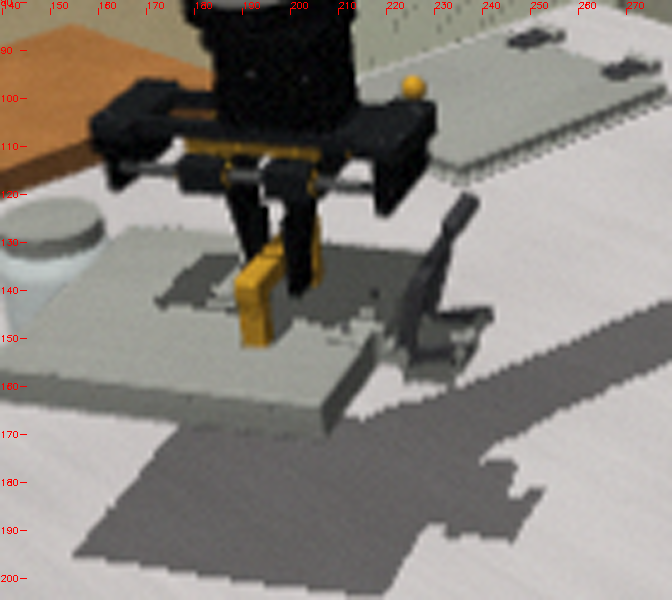

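>>> move_arm([
  [10, [-1, 15, 0], 0.06],
  [10, [-2, 25, 0], 0.1],
  [10, [-2, 32, 0], 0.105],
  [10, [-2, 32, 0], 0.105],
  [10, [-2, 32, 0], 0.105],
  [10, [-2, 32, 0], 0.105],
  [10, [-2, 32, 0], 0.105],
  [10, [-2, 32, 0], 0.105],
])

```text
clock: 10.95
ee_pos: [0.5976, 0.0244, 0.1726]
tcp_rot: [3.117, -0.382, -0.005]
ft_force: [0.4, 1.0, -6.9]
finger_gap: 0.18
```

>>> move_arm([
  [10, [-2, 32, 0], 0.105],
  [10, [-2, 32, 0], 0.105],
  [10, [-2, 32, 0], 0.105],
  [10, [-2, 32, 0], 0.1],
  [10, [-1, 28, 0], 0.1],
  [10, [0, 16, 0], 0.058],
  [10, [0, 0, 0], 0],
  [10, [0, 0, 0], 0],
])

```text
clock: 11.75
ee_pos: [0.5897, 0.1942, 0.1732]
tcp_rot: [3.099, 0.506, -0.003]
ft_force: [0.8, -0.8, -7.8]
finger_gap: 0.173
```

```bash
python3 - <<'E'
from h import *
s=state();print(s["ee_pos"],s["tcp_rot"],s["ft_force"],s["ft_torque"],s["finger_gap"],s["clock"])
im=optics.read_camera("scene")[:,:,::-1].copy(); cv2.imwrite("pics/s8r.png",im); crop(im,215,120,160,180,3.3,"pics/s8.png")
im=optics.read_camera("top")[:,:,::-1].copy(); cv2.imwrite("pics/t8r.png",im); crop(im,120,130,130,120,5,"pics/t8.png")
E
```

```text
[0.58972255 0.1941756  0.17316174] [ 3.09854851  0.50612706 -0.00311667] [ 0.77966633 -0.83914738 -7.84661972] [-0.21219464  0.03293488  0.01465097] 0.1733079102265776 11.75
```

View pics/s8.png

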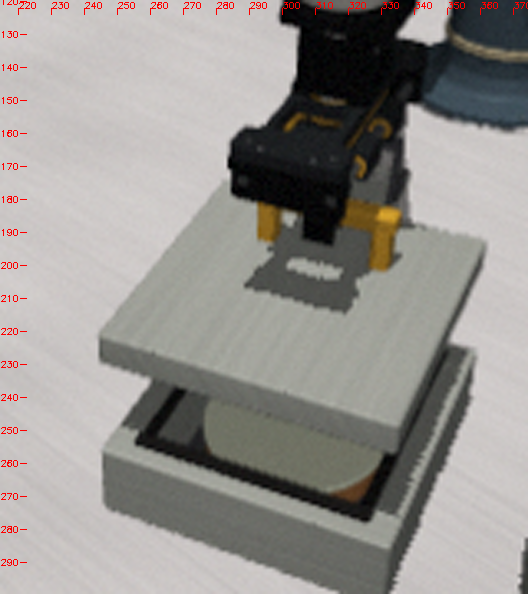

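View pics/t8.png

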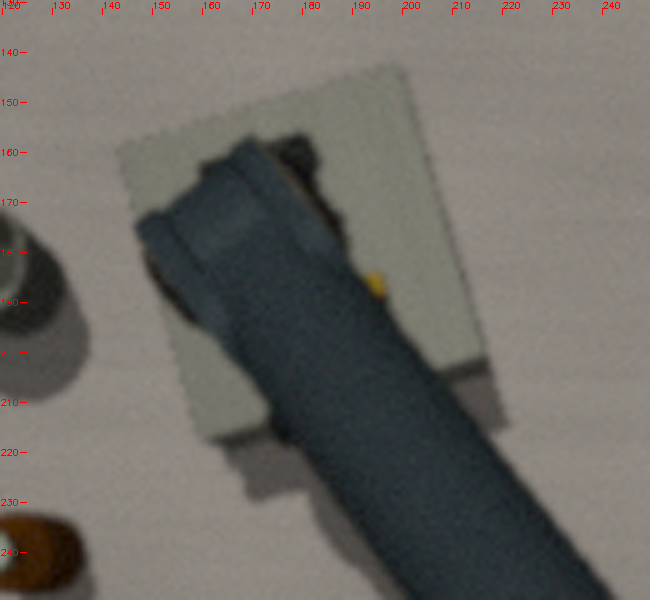

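```bash
python3 - <<'E'
from h import *
t=cv2.imread("pics/top0_raw.png"); s=cv2.imread("pics/scene0_raw.png")
def circ(n,c,r=.0125):
    o,_=ray(n,[(0,0)]); v=o-c; v/=np.linalg.norm(v); a=np.cross(v,[0,0,1.]); a/=np.linalg.norm(a); b=np.cross(v,a)
    k=np.linspace(0,2*np.pi,40)[:,None]; return proj(n,c+r*(np.cos(k)*a+np.sin(k)*b))
A=np.array([.4945,.1658,.061]);B=np.array([.4995,.1612,.061])
def draw(im,x0,y0,w,h,sc,out,curves):
    c=cv2.resize(im[y0:y0+h,x0:x0+w],None,fx=sc,fy=sc,interpolation=cv2.INTER_NEAREST)
    for cu,col in curves:
        cv2.polylines(c,[np.int32((cu-[x0,y0]+.5)*sc)],True,col,1)
    return c
i1=draw(t,175,205,40,35,16,"",[(circ("top",A),(0,0,255)),(circ("top",B),(0,255,0))])
i2=draw(s,300,190,40,35,16,"",[(circ("scene",A),(0,0,255)),(circ("scene",B),(0,255,0))])
cv2.imwrite("pics/b1.png",i1);cv2.imwrite("pics/b2.png",i2)
E
```

View pics/b1.png

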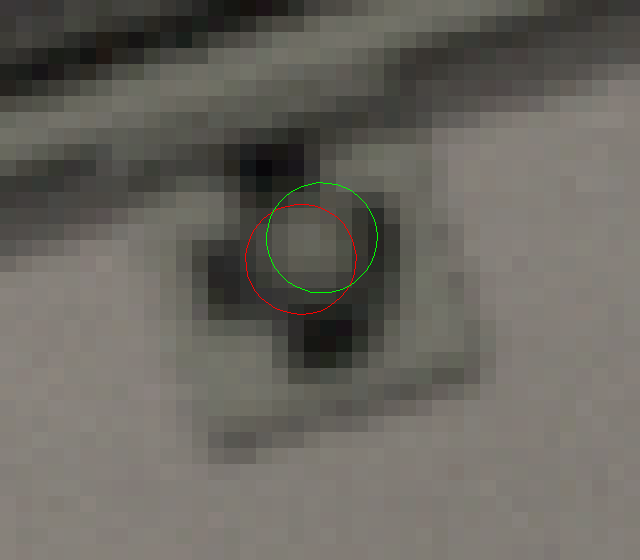

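View pics/b2.png

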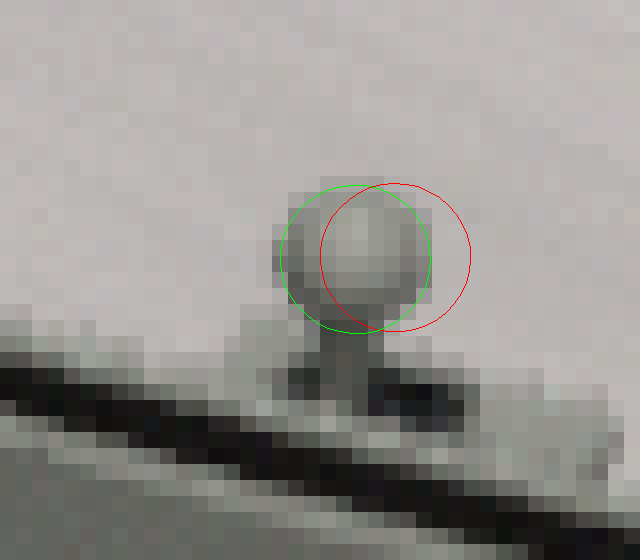

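```bash
python3 - <<'E'
from fit import *
s=state(); h=s["ee_pos"][2]-.0642
a,b=.108,.103
L=[(a,b,.048+h),(a,-b,.048+h),(-a,-b,.048+h),(-a,b,.048+h)]
T=[((143.1,158.9),0),((199.1,142.5),1),((216.9,201.5),2),((161.5,217.9),3)]
S=[((334.8,249.8),0),((244.8,222.5),1),((362.1,192.2),3)]
for o in ([("top",*t) for t in T],[("scene",*t) for t in S],[("top",*t) for t in T]+[("scene",*t) for t in S]):
    p,r=fit(L,o,[.6,.2,.3]); c,sn=np.cos(p[2]),np.sin(p[2]);print(p.round(4),"socket",p[:2]-.145*np.array([c,sn]),r.round(1).tolist())
R=cv2.Rodrigues(s["tcp_rot"])[0];print("tool yaw",np.arctan2(R[1,0],R[0,0]), "tool->socket",s["ee_pos"][:2]-.1*R[:2,0])
print(R)
print("ball",atz("top",[(193.9,220.1)],.061),atz("scene",[(321.5,205.4)],.061))
E
```

```text
[0.6293 0.2072 0.3199] socket [0.49167332 0.16158428] [[-0.1, 0.2], [0.6, -0.4], [0.5, -0.5], [-1.7, 0.6]]
[0.6368 0.2099 0.3293] socket [0.49954859 0.16302946] [[1.2, -0.1], [-1.9, -0.6], [0.0, 0.5]]
[0.632  0.2079 0.3212] socket [0.4944042  0.16212265] [[-0.3, -0.5], [0.4, -1.2], [0.3, -1.3], [-1.8, -0.1], [1.2, -1.7], [-1.1, -2.3], [0.7, -0.4]]
tool yaw 0.3217370370869996 tool->socket [0.49536476 0.16144743]
[[ 9.48686338e-01  3.16217339e-01 -9.09246561e-04]
 [ 3.16214531e-01 -9.48684740e-01 -2.37375571e-03]
 [-1.61321105e-03  1.96443264e-03 -9.99996769e-01]]
ball [[0.49676994 0.1637294  0.061     ]] [[0.49876739 0.15994263 0.061     ]]
```

```bash
cat > edge.py <<'E'
from fit import *
def refine(ims,L3,edges,p0,win=4):
    # L3 local points (z world); edges list (cam,i,j)
    L3=np.array(L3,float); p=np.array(p0,float)
    from scipy.ndimage import map_coordinates
    def W(p):
        c,s=np.cos(p[2]),np.sin(p[2]); return np.c_[p[0]+c*L3[:,0]-s*L3[:,1],p[1]+s*L3[:,0]+c*L3[:,1],L3[:,2]]
    for it in range(6):
        obs=[]
        w=W(p)
        for cam,i,j,lo,hi,sg in edges:
            for k in np.linspace(lo,hi,25):
                P=w[i]+(w[j]-w[i])*k; a,b=proj(cam,[P,P+(w[j]-w[i])*.02]); t=(b-a)/np.linalg.norm(b-a); n=np.array([-t[1],t[0]])
                d=np.arange(-win,win+.01,.2); q=a+d[:,None]*n
                v=map_coordinates(ims[cam].astype(float),[q[:,1],q[:,0]],order=1); v=np.convolve(v,np.ones(5)/5,'same')
                g=np.gradient(v)*sg if sg else abs(np.gradient(v)); g[:6]=0; g[-6:]=0
                m=g.argmax()
                if g[m]>1.0: obs.append((cam,i,j,k,a+d[m]*n,n))
        def r(p):
            w=W(p); return np.array([0.0]+[0.])if not obs else np.concatenate([[ (proj(c,w[i]+(w[j]-w[i])*k)[0]-u)@n] for c,i,j,k,u,n in obs])
        f=least_squares(r,p,loss="soft_l1",f_scale=.3); p=f.x; win=max(2,win-1)
    rr=r(p); 
    from collections import defaultdict
    D=defaultdict(list)
    for o,e in zip(obs,rr): D[o[0],o[1],o[2]].append(e)
    return p,{k:(len(v),round(float(np.median(v)),2)) for k,v in D.items()}
E
python3 - <<'E'
from edge import *
g=lambda f: cv2.cvtColor(cv2.imread(f),cv2.COLOR_BGR2GRAY)
h=state()["ee_pos"][2]-.0642; a,b=.108,.103
I8={"top":g("pics/t8r.png"),"scene":g("pics/s8r.png")}; I0={"top":g("pics/top0_raw.png"),"scene":g("pics/scene0_raw.png")}
L=[(a,b,.048+h),(a,-b,.048+h),(-a,-b,.048+h),(-a,b,.048+h)]
Et=[("top",0,1,.05,.95,0),("top",1,2,.05,.9,0),("top",3,0,.35,.95,0),("top",2,3,.02,.15,0),("top",2,3,.85,.98,0)]
Es=[("scene",0,1,.05,.95,0),("scene",3,0,.05,.95,0),("scene",1,2,.05,.8,0),]
for E in(Et,Es,Et+Es):
    p,d=refine(I8,L,E,[.632,.208,.321]); c,s=np.cos(p[2]),np.sin(p[2]); print("lid",p.round(4),"sock",(p[:2]-.145*np.array([c,s])).round(4),d)
a,b=.110,.105
for zr in(.06,.064):
    L=[(a,b,zr),(a,-b,zr),(-a,-b,zr),(-a,b,zr)]
    Et=[("top",i,(i+1)%4,.1,.9,0) for i in range(4)]; Es=[("scene",0,1,.1,.9,0),("scene",3,0,.1,.9,0),("scene",1,2,.1,.9,0)]
    for E in(Et,Es,Et+Es):
        p,d=refine(I0,L,E,[.636,.214,.324],3); c,s=np.cos(p[2]),np.sin(p[2]); print("hatch",zr,p.round(4),"nom",(p[:2]-.145*np.array([c,s])).round(4),d)
E
```

```text
Traceback (most recent call last):
  File "edge.py", line 21, in refine
    f=least_squares(r,p,loss="soft_l1",f_scale=.3); p=f.x; win=max(2,win-1)
  File "edge.py", line 20, in r
    w=W(p); return np.array([0.0]+[0.])if not obs else np.concatenate([[ (proj(c,w[i]+(w[j]-w[i])*k)[0]-u)@n] for c,i,j,k,u,n in obs])
                                                                          ~~~~^^^^^^^^^^^^^^^^^^^^^^
  File "h.py", line 4, in proj
    c=optics.camera_info(n); E=c["extrinsics"]; P=np.atleast_2d(P)
ValueError: time passes only in moves, steps and waits
```

```bash
python3 - <<'E'
import re
t=open("h.py").read()
t=t.replace("def proj","CI={n:optics.camera_info(n) for n in('scene','top')}\ndef proj",1).replace("c=optics.camera_info(n);","c=CI[n];")
open("h.py","w").write(t)
E
cat > r1.py <<'E'
from edge import *
g=lambda f: cv2.cvtColor(cv2.imread(f),cv2.COLOR_BGR2GRAY)
s_=state();print(s_["clock"]);h=s_["ee_pos"][2]-.0642; a,b=.108,.103
I8={"top":g("pics/t8r.png"),"scene":g("pics/s8r.png")}; I0={"top":g("pics/top0_raw.png"),"scene":g("pics/scene0_raw.png")}
L=[(a,b,.048+h),(a,-b,.048+h),(-a,-b,.048+h),(-a,b,.048+h)]
Et=[("top",0,1,.05,.95,0),("top",1,2,.05,.9,0),("top",3,0,.35,.95,0),("top",2,3,.02,.15,0),("top",2,3,.85,.98,0)]
Es=[("scene",0,1,.05,.95,0),("scene",3,0,.05,.95,0),("scene",1,2,.05,.8,0),]
for E in(Et,Es,Et+Es):
    p,d=refine(I8,L,E,[.632,.208,.321]); c,s=np.cos(p[2]),np.sin(p[2]); print("lid",p.round(4),"sock",(p[:2]-.145*np.array([c,s])).round(4),d)
a,b=.110,.105
for zr in(.06,.064):
    L=[(a,b,zr),(a,-b,zr),(-a,-b,zr),(-a,b,zr)]
    Et=[("top",i,(i+1)%4,.1,.9,0) for i in range(4)]; Es=[("scene",0,1,.1,.9,0),("scene",3,0,.1,.9,0),("scene",1,2,.1,.9,0)]
    for E in(Et,Es,Et+Es):
        p,d=refine(I0,L,E,[.636,.214,.324],3); c,s=np.cos(p[2]),np.sin(p[2]); print("hatch",zr,p.round(4),"nom",(p[:2]-.145*np.array([c,s])).round(4),d)
E
python3 r1.py
```

```text
11.85
lid [0.6317 0.2077 0.3203] sock [0.4941 0.162 ] {('top', 0, 1): (25, 0.2), ('top', 1, 2): (25, 0.23), ('top', 3, 0): (25, 0.77), ('top', 2, 3): (50, 0.0)}
lid [0.6351 0.2105 0.3128] sock [0.4972 0.1658] {('scene', 0, 1): (25, 0.0), ('scene', 3, 0): (25, 0.19), ('scene', 1, 2): (25, 0.2)}
lid [0.6323 0.2082 0.3199] sock [0.4947 0.1626] {('top', 0, 1): (25, -0.0), ('top', 1, 2): (25, 0.59), ('top', 3, 0): (25, 0.61), ('top', 2, 3): (50, 0.2), ('scene', 0, 1): (25, 0.8), ('scene', 3, 0): (25, -0.19), ('scene', 1, 2): (25, -0.21)}
hatch 0.06 [0.6361 0.2153 0.319 ] nom [0.4984 0.1698] {('top', 0, 1): (24, 0.01), ('top', 1, 2): (25, 0.4), ('top', 2, 3): (25, -0.0), ('top', 3, 0): (25, 0.6)}
hatch 0.06 [0.6378 0.2149 0.3184] nom [0.5    0.1695] {('scene', 0, 1): (25, 0.01), ('scene', 3, 0): (25, -0.21), ('scene', 1, 2): (25, -0.19)}
hatch 0.06 [0.6371 0.2149 0.3185] nom [0.4994 0.1695] {('top', 0, 1): (23, -0.2), ('top', 1, 2): (25, 0.2), ('top', 2, 3): (25, 0.2), ('top', 3, 0): (25, 0.8), ('scene', 0, 1): (25, 0.2), ('scene', 3, 0): (25, -0.41), ('scene', 1, 2): (25, -0.19)}
hatch 0.064 [0.6355 0.2147 0.3178] nom [0.4978 0.1694] {('top', 0, 1): (24, -0.0), ('top', 1, 2): (25, 0.4), ('top', 2, 3): (25, -0.0), ('top', 3, 0): (25, 0.59)}
hatch 0.064 [0.6409 0.2171 0.3181] nom [0.5032 0.1717] {('scene', 0, 1): (25, 0.03), ('scene', 3, 0): (25, -0.41), ('scene', 1, 2): (25, -0.6)}
hatch 0.064 [0.6367 0.2158 0.313 ] nom [0.4987 0.1712] {('top', 0, 1): (24, -0.4), ('top', 1, 2): (25, 0.6), ('top', 2, 3): (25, 0.4), ('top', 3, 0): (25, 0.4), ('scene', 0, 1): (25, 0.8), ('scene', 3, 0): (25, -0.2), ('scene', 1, 2): (25, -0.6)}
```

>>> move_arm([
  [10, [1, 0, -10], 0],
  [10, [1, 0, -15], 0],
  [10, [1, -1, -12], 0],
  [10, [0, 0, -6], 0],
  [10, [0, 0, -3], 0],
  [10, [0, 0, 0], 0],
  [10, [0, 0, 0], 0],
])

```text
clock: 12.55
ee_pos: [0.5932, 0.1951, 0.1287]
tcp_rot: [-3.1, -0.509, -0.002]
ft_force: [1.3, -0.4, -6.6]
finger_gap: 0.176
```

```bash
cat > st.py <<'E'
from h import *
s=state();R=cv2.Rodrigues(s["tcp_rot"])[0];f=s["ft_force"];c,n=np.cos(.32),np.sin(.32)
print("t",round(s["clock"],2),"pos",s["ee_pos"].round(4),"h",((s["ee_pos"][2]-.0642)*1000).round(1),"yaw",np.arctan2(R[1,0],R[0,0]).round(4),"F",f.round(1),"Fhatch",round(c*f[0]+n*f[1],1),round(-n*f[0]+c*f[1],1),"tau hatch",(np.array([[c,n],[-n,c]])@s["ft_torque"][:2]).round(2))
E
python3 st.py; python3 - <<'E'
from h import *
im=optics.read_camera("scene")[:,:,::-1].copy(); cv2.imwrite("pics/s9r.png",im); crop(im,230,140,150,160,3.7,"pics/s9.png")
E
```

```text
t 12.55 pos [0.5932 0.1951 0.1287] h 64.5 yaw 0.3252 F [ 1.3 -0.4 -6.6] Fhatch 1.1 -0.7 tau hatch [-0.03 -0.01]
```

View pics/s9.png

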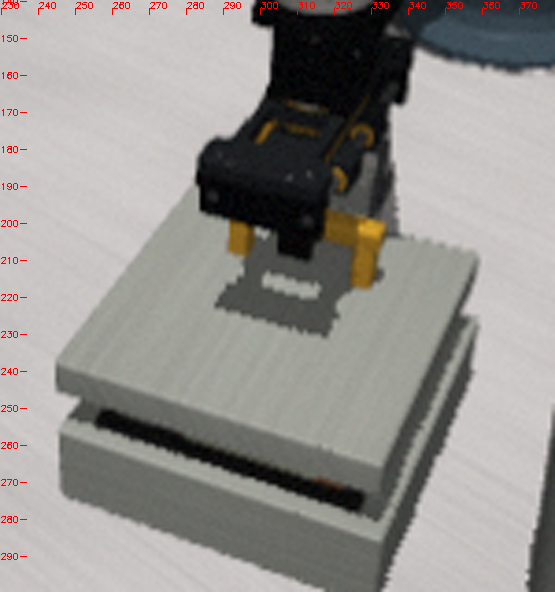

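>>> move_arm([
  [10, [0, -1.5, -3], -0.005],
  [10, [0, 0, -3], 0],
  [10, [0, 0, -2], 0],
  [10, [0, 0, -2], 0],
  [10, [0, 0, 0], 0],
])

```text
clock: 13.1
ee_pos: [0.5926, 0.1931, 0.1179]
tcp_rot: [3.101, 0.501, -0.001]
ft_force: [-0.2, -0.8, -8.1]
finger_gap: 0.172
```

```bash
python3 st.py
```

```text
t 13.1 pos [0.5926 0.1931 0.1179] h 53.7 yaw 0.3201 F [-0.2 -0.8 -8.1] Fhatch -0.5 -0.7 tau hatch [-0.05  0.07]
```

>>> move_arm([
  [10, [0, 0, -1.5], 0],
  [10, [0, 0, -1.5], 0],
  [10, [0, 0, 0], 0],
])

```text
clock: 13.4
ee_pos: [0.5927, 0.1931, 0.115]
tcp_rot: [3.101, 0.501, -0.001]
ft_force: [0.1, -0.1, -7.2]
finger_gap: 0.175
```

```bash
python3 st.py
```

```text
t 13.4 pos [0.5927 0.1931 0.115 ] h 50.8 yaw 0.32 F [ 0.1 -0.1 -7.2] Fhatch 0.0 -0.2 tau hatch [-0.03  0.09]
```

>>> move_arm([
  [10, [0, 0, -1], 0],
  [10, [0, 0, -1], 0],
  [10, [0, 0, 0], 0],
])

```text
clock: 13.7
ee_pos: [0.5927, 0.1931, 0.1131]
tcp_rot: [3.101, 0.501, -0.0]
ft_force: [-0.8, 0.7, -7.2]
finger_gap: 0.172
```

```bash
python3 st.py
```

```text
t 13.7 pos [0.5927 0.1931 0.1131] h 48.9 yaw 0.32 F [-0.8  0.7 -7.2] Fhatch -0.6 0.9 tau hatch [0. 0.]
```

>>> move_arm([
  [10, [0, 0, -1], 0],
  [10, [0, 0, -1], 0],
  [10, [0, 0, 0], 0],
])

```text
clock: 14.0
ee_pos: [0.593, 0.1933, 0.1113]
tcp_rot: [-3.101, -0.501, -0.001]
ft_force: [0.3, -0.4, -8.5]
finger_gap: 0.176
```

```bash
python3 st.py
```

```text
t 14.0 pos [0.593  0.1933 0.1113] h 47.1 yaw 0.32 F [ 0.3 -0.4 -8.5] Fhatch 0.2 -0.5 tau hatch [-0.07 -0.08]
```

>>> move_arm([
  [10, [0, 0, -1], 0],
  [10, [0, 0, 0], 0],
])

```text
clock: 14.2
ee_pos: [0.5932, 0.1933, 0.1104]
tcp_rot: [-3.101, -0.501, -0.001]
ft_force: [1.4, 0.6, -8.4]
finger_gap: 0.175
```

```bash
python3 st.py
```

```text
t 14.2 pos [0.5932 0.1933 0.1104] h 46.2 yaw 0.32 F [ 1.4  0.6 -8.4] Fhatch 1.5 0.1 tau hatch [ 0.02 -0.12]
```

>>> move_arm([
  [10, [1.4, 0.5, 0], 0],
  [10, [0, 0, 0], 0],
  [10, [0, 0, -1], 0],
  [10, [0, 0, 0], 0],
])

```text
clock: 14.6
ee_pos: [0.594, 0.1935, 0.109]
tcp_rot: [3.101, 0.501, -0.001]
ft_force: [-0.3, -0.5, -8.1]
finger_gap: 0.174
```

```bash
python3 st.py
```

```text
t 14.6 pos [0.594  0.1935 0.109 ] h 44.8 yaw 0.32 F [-0.3 -0.5 -8.1] Fhatch -0.4 -0.4 tau hatch [-0.1   0.01]
```

>>> move_arm([
  [10, [0, 0, -1], 0],
  [10, [0, 0, 0], 0],
])

```text
clock: 14.8
ee_pos: [0.5941, 0.1936, 0.108]
tcp_rot: [3.101, 0.501, -0.001]
ft_force: [-0.2, 0.5, -8.3]
finger_gap: 0.175
```

```bash
python3 st.py
```

```text
t 14.8 pos [0.5941 0.1936 0.108 ] h 43.8 yaw 0.32 F [-0.2  0.5 -8.3] Fhatch 0.0 0.5 tau hatch [-0.09  0.05]
```

>>> move_arm([
  [10, [0, 0, -1], 0],
  [10, [0, 0, 0], 0],
])

```text
clock: 15.0
ee_pos: [0.5941, 0.1936, 0.1071]
tcp_rot: [3.101, 0.501, -0.0]
ft_force: [-0.1, 0.7, -8.0]
finger_gap: 0.174
```

```bash
python3 st.py
```

```text
t 15.0 pos [0.5941 0.1936 0.1071] h 42.9 yaw 0.32 F [-0.1  0.7 -8. ] Fhatch 0.1 0.7 tau hatch [-0.05  0.02]
```

>>> move_arm([
  [10, [0, 0, -1], 0],
  [10, [0, 0, 0], 0],
])

```text
clock: 15.2
ee_pos: [0.5943, 0.1937, 0.1062]
tcp_rot: [-3.101, -0.501, -0.0]
ft_force: [-0.6, -0.0, -7.3]
finger_gap: 0.173
```

```bash
python3 st.py
```

```text
t 15.2 pos [0.5943 0.1937 0.1062] h 42.0 yaw 0.32 F [-0.6 -0.  -7.3] Fhatch -0.5 0.2 tau hatch [-0.07 -0.02]
```

>>> move_arm([
  [10, [0, 0, -0.5], 0],
  [10, [0, 0, 0], 0],
])

```text
clock: 15.4
ee_pos: [0.5943, 0.1938, 0.106]
tcp_rot: [-3.101, -0.501, -0.0]
ft_force: [-1.1, 0.1, -5.7]
finger_gap: 0.179
```

>>> move_arm([
  [10, [0, 0, -0.5], 0],
  [10, [0, 0, 0], 0],
])

```text
clock: 15.6
ee_pos: [0.5943, 0.1937, 0.1058]
tcp_rot: [3.101, 0.5, 0.001]
ft_force: [-1.3, -0.4, -2.4]
finger_gap: 0.178
```

```bash
python3 st.py;  python3 - <<'E'
from h import *
im=optics.read_camera("scene")[:,:,::-1].copy(); cv2.imwrite("pics/s10r.png",im); crop(im,230,140,150,160,3.7,"pics/s10.png")
E
```

```text
t 15.6 pos [0.5943 0.1937 0.1058] h 41.6 yaw 0.32 F [-1.3 -0.4 -2.4] Fhatch -1.4 0.1 tau hatch [-0.1   0.37]
```

View pics/s10.png

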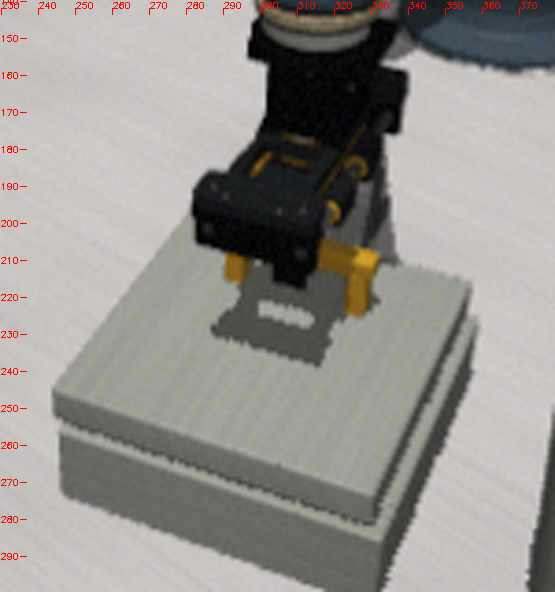

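>>> move_arm([
  [10, [0, 0, -0.5], 0],
  [10, [0, 0, 0], 0],
])

```text
clock: 15.85
ee_pos: [0.5944, 0.1937, 0.1054]
tcp_rot: [3.101, 0.5, 0.001]
ft_force: [-2.4, -1.1, -0.9]
finger_gap: 0.176
```

```bash
python3 st.py
```

```text
t 15.85 pos [0.5944 0.1937 0.1054] h 41.2 yaw 0.32 F [-2.4 -1.1 -0.9] Fhatch -2.6 -0.3 tau hatch [-0.17  0.57]
```

>>> move_arm([
  [10, [0, 0, 0], 0],
  [10, [0, 0, 0], 0],
  [10, [0, 0, 0], 0],
], force=4)

```text
clock: 16.15
ee_pos: [0.5944, 0.1938, 0.1053]
tcp_rot: [3.101, 0.5, 0.001]
ft_force: [-3.0, -1.8, 2.1]
finger_gap: 0.184
```

```bash
python3 st.py
```

```text
t 16.15 pos [0.5944 0.1938 0.1053] h 41.1 yaw 0.3199 F [-3.  -1.8  2.1] Fhatch -3.4 -0.8 tau hatch [-0.21  0.72]
```

>>> move_arm([
  [30, [0, 0, 0], 0],
  [50, [0, 0, 0], 0],
  [80, [0, 0, 0], 0],
  [80, [0, 0, 0], 0],
  [80, [0, 0, 0], 0],
  [80, [0, 0, 10], 0],
  [80, [0, 0, 30], 0],
  [80, [0, 0, 40], 0],
])

```text
clock: 16.95
ee_pos: [0.5932, 0.1931, 0.1845]
tcp_rot: [3.101, 0.501, -0.006]
ft_force: [0.7, -0.0, 0.8]
finger_gap: 0.83
```

>>> move_arm([
  [80, [0, 0, 40], 0],
  [80, [40, 10, 0], 0],
  [80, [40, 10, 0], 0],
  [80, [40, 10, 0], 0],
  [80, [0, 0, 0], 0],
])

```text
clock: 17.45
ee_pos: [0.718, 0.2238, 0.2235]
tcp_rot: [-3.101, -0.496, -0.002]
ft_force: [-0.5, 0.1, -0.1]
finger_gap: 0.923
```

```bash
python3 st.py;  python3 - <<'E'
from h import *
im=optics.read_camera("scene")[:,:,::-1].copy(); cv2.imwrite("pics/s11r.png",im); crop(im,230,140,150,160,3.7,"pics/s11.png")
im=optics.read_camera("top")[:,:,::-1].copy(); cv2.imwrite("pics/t11r.png",im); crop(im,130,130,110,120,5,"pics/t11.png")
E
```

```text
t 17.45 pos [0.718  0.2238 0.2235] h 159.3 yaw 0.3174 F [-0.5  0.1 -0.1] Fhatch -0.5 0.3 tau hatch [-0.05 -0.11]
```

View pics/s11.png

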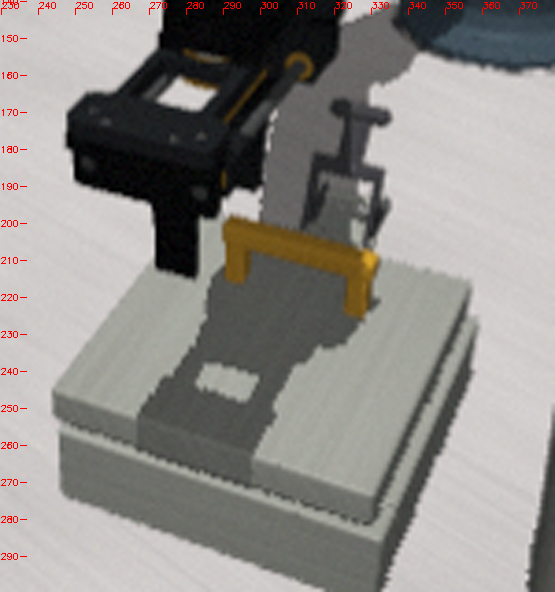

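View pics/t11.png

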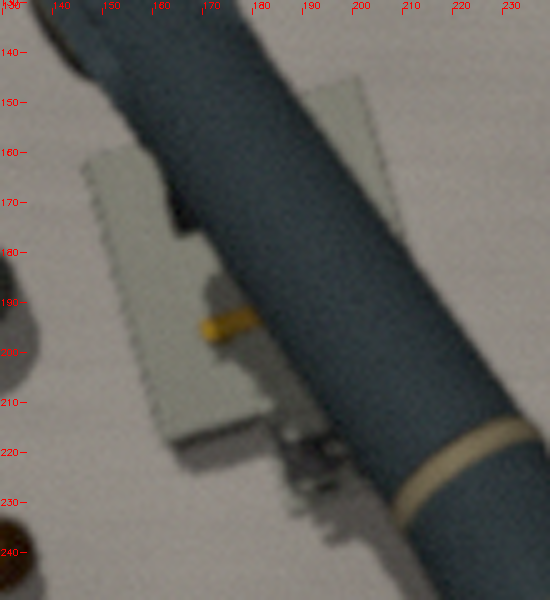

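```bash
python3 - <<'E'
from edge import *
g=lambda f: cv2.cvtColor(cv2.imread(f),cv2.COLOR_BGR2GRAY)
I={"top":g("pics/t11r.png"),"scene":g("pics/s11r.png")}
a,b,z=.108,.103,.0892
L=[(a,b,z),(a,-b,z),(-a,-b,z),(-a,b,z)]
E=[("scene",0,1,.05,.55,0),("scene",3,0,.05,.95,0),("top",3,0,.05,.95,0),("top",2,3,.7,.97,0)]
p,d=refine(I,L,E,[.637,.2076,.32],3);print(p.round(4),d)
y=.32;c,s=np.cos(y),np.sin(y);o=np.array([.4995,.1623])+.145*np.array([c,s]);print("lid o",o)
for th in(.7,.8,.9,1.0,1.1,1.2):
    R=.0909;A=.1435+th;lx=-.128-R*np.cos(A);lz=.0412+.039+R*np.sin(A)
    q=np.array([o[0]+c*lx,o[1]+s*lx,lz]); e=np.array([-s,c,0])*.0155
    print(th,q.round(4),proj("scene",[q-e,q,q+e]).round(1).tolist())
print(state()["joints"].round(2))
E
```

```text
[0.6333 0.2099 0.2772] {('scene', 0, 1): (25, 0.41), ('scene', 3, 0): (24, -0.45), ('top', 3, 0): (24, 0.57), ('top', 2, 3): (25, 0.38)}
lid o [0.63713914 0.20791215]
0.7 [0.4583 0.1486 0.1481] [[324.3, 169.3], [329.9, 170.6], [335.6, 171.9]]
0.8 [0.465  0.1509 0.1538] [[323.6, 168.7], [329.3, 170.0], [335.0, 171.3]]
0.9 [0.4722 0.1533 0.1588] [[322.8, 168.4], [328.5, 169.7], [334.3, 171.0]]
1.0 [0.4799 0.1558 0.1629] [[322.0, 168.5], [327.7, 169.8], [333.5, 171.1]]
1.1 [0.4879 0.1585 0.1663] [[321.0, 168.9], [326.8, 170.2], [332.6, 171.6]]
1.2 [0.4962 0.1612 0.1688] [[320.0, 169.7], [325.8, 171.0], [331.7, 172.4]]
[ 0.01  0.67 -0.65  1.3   0.4   1.3  -0.32]
```

>>> move_arm([
  [80, [-21.6, -6.2, 0], -0.1425],
  [80, [-21.6, -6.2, 0], -0.1425],
  [80, [-21.6, -6.2, 0], -0.1425],
  [80, [-21.6, -6.2, 0], -0.1425],
  [80, [-21.6, -6.2, 0], -0.1425],
  [80, [-21.6, -6.2, 0], -0.1425],
  [80, [-21.6, -6.2, 0], -0.1425],
  [80, [-21.6, -6.2, 0], -0.1425],
], force=10)

```text
clock: 18.35
ee_pos: [0.5391, 0.1737, 0.2257]
tcp_rot: [-2.878, 1.26, -0.001]
ft_force: [-0.3, -0.4, -0.6]
finger_gap: 0.921
```

>>> move_arm([
  [80, [-21.6, -6.2, 0], -0.1425],
  [80, [-21.6, -6.2, 0], -0.1425],
  [80, [-21.6, -6.2, 0], -0.1425],
  [80, [0, 0, 0], 0],
  [80, [0, 0, 0], 0],
])

```text
clock: 18.85
ee_pos: [0.4761, 0.1555, 0.2257]
tcp_rot: [-2.551, 1.831, -0.003]
ft_force: [0.2, 0.6, -0.1]
finger_gap: 0.92
```

```bash
python3 st.py;  python3 - <<'E'
from h import *
print(state()["joints"].round(2))
im=optics.read_camera("scene")[:,:,::-1].copy(); cv2.imwrite("pics/s12r.png",im); crop(im,250,110,130,110,5.5,"pics/s12.png")
E
```

```text
t 18.85 pos [0.4761 0.1555 0.2257] h 161.5 yaw -1.2451 F [ 0.2  0.6 -0.1] Fhatch 0.4 0.5 tau hatch [ 0.   -0.05]
[-0.04  0.21 -0.42  1.92  0.1   1.03 -1.74]
```

View pics/s12.png

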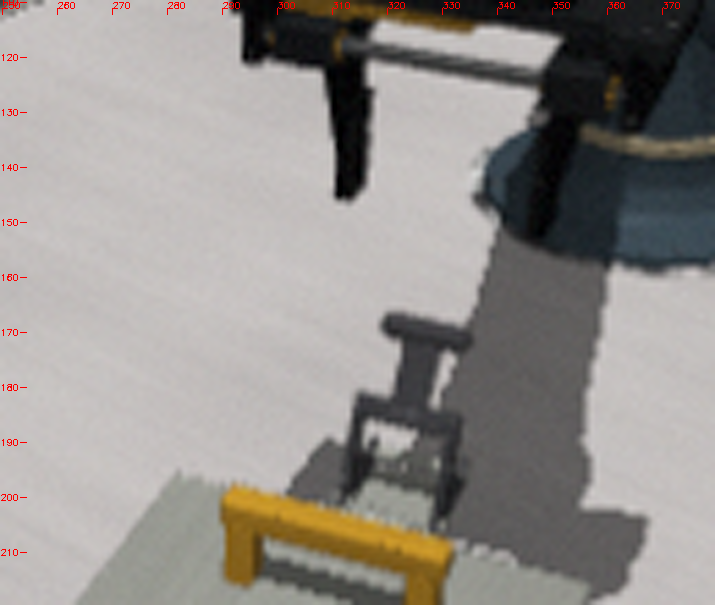

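>>> move_arm([
  [75, [3, 0, -35], 0],
  [75, [0, 0, -30], 0],
  [75, [0, 0, -12], 0],
  [75, [0, 0, -5], 0],
  [75, [0, 0, 0], 0],
  [75, [0, 0, 0], 0],
])

```text
clock: 19.5
ee_pos: [0.4807, 0.156, 0.1439]
tcp_rot: [-2.549, 1.833, -0.002]
ft_force: [0.1, 0.1, -0.1]
finger_gap: 0.859
```

```bash
python3 st.py;  python3 - <<'E'
from h import *
im=optics.read_camera("scene")[:,:,::-1].copy(); cv2.imwrite("pics/s13r.png",im); crop(im,250,110,130,110,5.5,"pics/s13.png")
E
```

```text
t 19.5 pos [0.4807 0.156  0.1439] h 79.7 yaw -1.2472 F [ 0.1  0.1 -0.1] Fhatch 0.1 0.0 tau hatch [-0.05  0.  ]
```

View pics/s13.png

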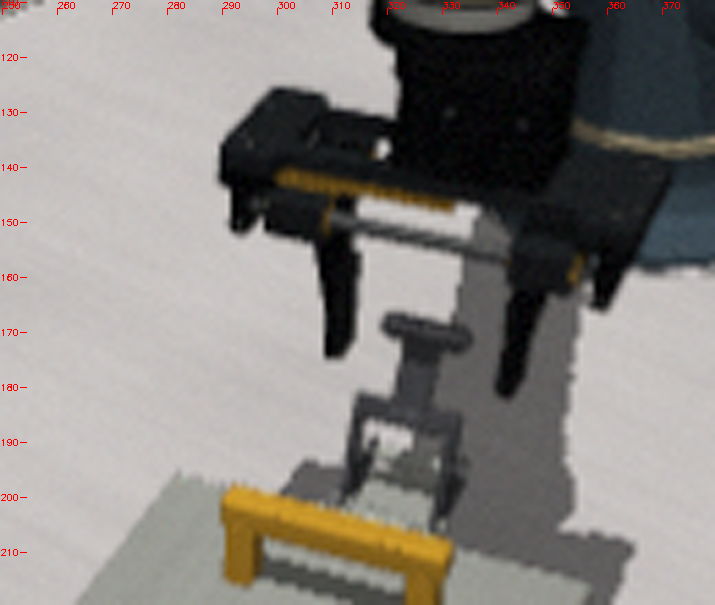

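>>> move_arm([
  [30, [0, 0, 0], 0],
  [30, [0, 0, 0], 0],
  [30, [0, 0, 0], 0],
  [30, [0, 0, 0], 0],
  [30, [0, 0, 0], 0],
  [30, [0, 0, 0], 0],
  [30, [0, 0, 0], 0],
])

```text
clock: 20.25
ee_pos: [0.4795, 0.1557, 0.1428]
tcp_rot: [-2.55, 1.835, 0.0]
ft_force: [-1.0, 0.6, 0.7]
finger_gap: 0.482
```

```bash
python3 st.py; python3 -c "
from plant import state;print(state()['finger_gap']*87)"
```

```text
t 20.25 pos [0.4795 0.1557 0.1428] h 78.6 yaw -1.2472 F [-1.   0.6  0.7] Fhatch -0.7 0.9 tau hatch [0.17 0.04]
41.942051121366795
```

>>> move_arm([
  [30, [-7.7, -2.5, -4.1], 0],
  [30, [-7.2, -2.4, -5], 0],
  [30, [-6.7, -2.2, -5.7], 0],
  [30, [-6.2, -2, -6.4], 0],
  [30, [0, 0, 0], 0],
])

```text
clock: 20.75
ee_pos: [0.4494, 0.1457, 0.1203]
tcp_rot: [2.548, -1.832, -0.003]
ft_force: [-3.2, 0.6, 1.0]
finger_gap: 0.488
```

```bash
python3 st.py
```

```text
t 20.75 pos [0.4494 0.1457 0.1203] h 56.1 yaw -1.247 F [-3.2  0.6  1. ] Fhatch -2.9 1.6 tau hatch [0.38 0.63]
```

>>> move_arm([
  [30, [-5.5, -1.8, -7], 0],
  [30, [-4.8, -1.6, -7.5], 0],
  [30, [0, 0, 0], 0],
])

```text
clock: 21.05
ee_pos: [0.4397, 0.1424, 0.1059]
tcp_rot: [2.548, -1.833, -0.003]
ft_force: [-5.3, 1.0, 2.2]
finger_gap: 0.487
```

```bash
python3 st.py;  python3 - <<'E'
from h import *
im=optics.read_camera("scene")[:,:,::-1].copy(); cv2.imwrite("pics/s14r.png",im); crop(im,250,110,130,110,5.5,"pics/s14.png")
E
```

```text
t 21.05 pos [0.4397 0.1424 0.1059] h 41.7 yaw -1.2473 F [-5.3  1.   2.2] Fhatch -4.8 2.6 tau hatch [0.41 0.91]
```

View pics/s14.png

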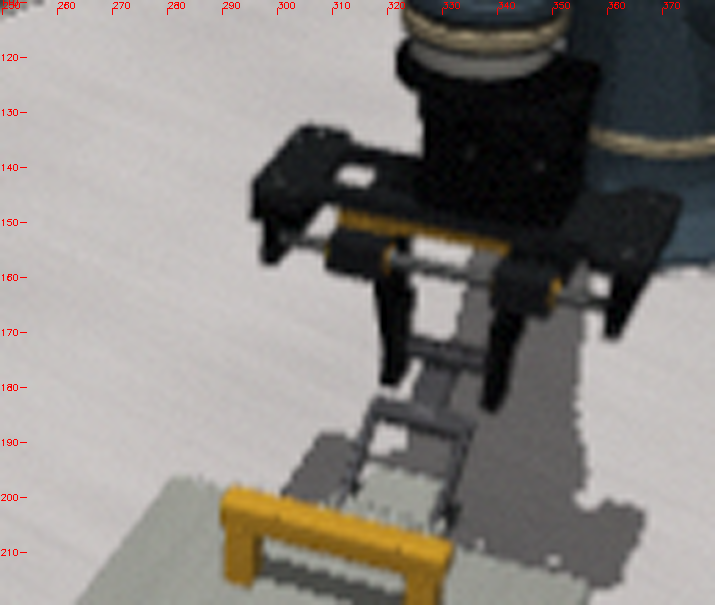

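>>> move_arm([
  [30, [-5.1, -1.6, -8], 0],
  [30, [-4, -1.2, -8.4], 0],
  [30, [0, 0, 0], 0],
], force=25)

```text
clock: 21.4
ee_pos: [0.4324, 0.1398, 0.09]
tcp_rot: [2.55, -1.835, 0.0]
ft_force: [-1.7, -0.0, -1.1]
finger_gap: 0.475
```

```bash
python3 st.py
```

```text
t 21.4 pos [0.4324 0.1398 0.09  ] h 25.8 yaw -1.2475 F [-1.7 -0.  -1.1] Fhatch -1.7 0.5 tau hatch [0.09 0.44]
```

>>> move_arm([
  [30, [-2.5, -0.8, -5], 0],
  [30, [-1, -0.3, -4], 0],
  [30, [0, 0, 0], 0],
])

```text
clock: 21.7
ee_pos: [0.4299, 0.1391, 0.0819]
tcp_rot: [-2.549, 1.834, -0.002]
ft_force: [-1.8, -0.0, -0.2]
finger_gap: 0.472
```

```bash
python3 st.py
```

```text
t 21.7 pos [0.4299 0.1391 0.0819] h 17.7 yaw -1.2477 F [-1.8 -0.  -0.2] Fhatch -1.7 0.5 tau hatch [-0.02  0.26]
```

>>> move_arm([
  [30, [-1, -0.3, -4], 0],
  [30, [-0.8, -0.2, -4], 0],
  [30, [0, 0, 0], 0],
])

```text
clock: 22.0
ee_pos: [0.4281, 0.1386, 0.0739]
tcp_rot: [-2.549, 1.835, -0.002]
ft_force: [-0.6, -0.9, 1.4]
finger_gap: 0.47
```

```bash
python3 st.py;  python3 - <<'E'
from h import *
im=optics.read_camera("scene")[:,:,::-1].copy(); cv2.imwrite("pics/s15r.png",im); crop(im,250,110,130,110,5.5,"pics/s15.png")
E
```

```text
t 22.0 pos [0.4281 0.1386 0.0739] h 9.7 yaw -1.2478 F [-0.6 -0.9  1.4] Fhatch -0.9 -0.7 tau hatch [-0.1   0.11]
```

View pics/s15.png

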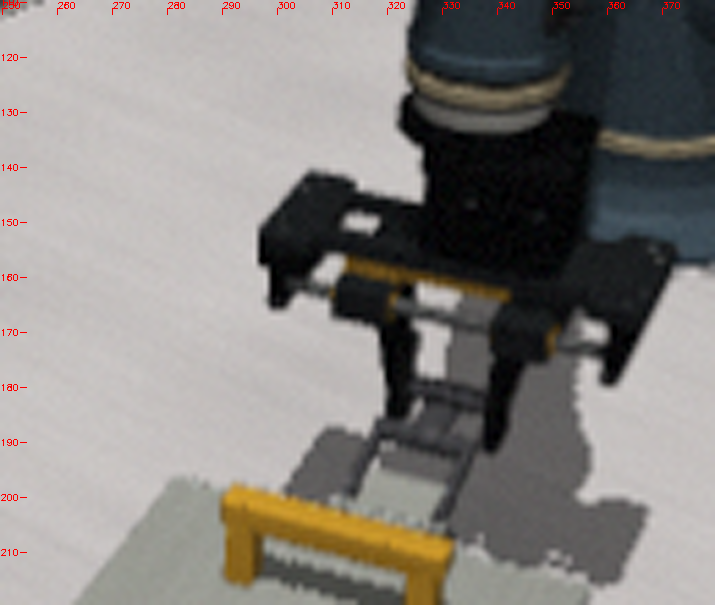

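>>> move_arm([
  [30, [-0.5, -0.2, -2], 0],
  [30, [0, 0, -1], 0],
  [30, [0, 0, 0], 0],
])

```text
clock: 22.35
ee_pos: [0.4274, 0.1384, 0.0708]
tcp_rot: [-2.549, 1.835, -0.001]
ft_force: [-0.2, 0.1, 3.0]
finger_gap: 0.475
```

```bash
python3 st.py
```

```text
t 22.35 pos [0.4274 0.1384 0.0708] h 6.6 yaw -1.2478 F [-0.2  0.1  3. ] Fhatch -0.2 0.1 tau hatch [-0.22 -0.01]
```

Now release and press from above with closed fingers to confirm and finish.

>>> move_arm([
  [75, [0, 0, 0], 0],
  [75, [0, 0, 0], 0],
  [75, [0, 0, 0], 0],
  [75, [0, 0, 0], 0],
  [75, [0, 0, 20], 0],
  [75, [0, 0, 35], 0],
  [0, [0, 0, 0], 0],
  [0, [0, 0, 0], 0],
])

```text
clock: 23.15
ee_pos: [0.427, 0.1384, 0.1261]
tcp_rot: [-2.549, 1.835, -0.002]
ft_force: [-0.3, -0.0, 0.6]
finger_gap: 0.755
```

>>> move_arm([
  [0, [0, 0, 0], 0],
  [0, [0, 0, 0], 0],
  [0, [0, 0, 0], 0],
  [0, [0, 0, 0], 0],
  [0, [0, 0, 0], 0],
  [0, [0, 0, 0], 0],
  [0, [0, 0, 0], 0],
  [0, [0, 0, 0], 0],
])

```text
clock: 23.95
ee_pos: [0.4267, 0.1384, 0.1257]
tcp_rot: [-2.55, 1.835, -0.0]
ft_force: [-0.3, -0.4, -0.2]
finger_gap: 0.054
```

```bash
python3 st.py;  python3 - <<'E'
from h import *
im=optics.read_camera("scene")[:,:,::-1].copy(); cv2.imwrite("pics/s16r.png",im); crop(im,250,110,130,110,5.5,"pics/s16.png")
y=.32;c,s=np.cos(y),np.sin(y);o=np.array([.4995,.1623])+.145*np.array([c,s])
for th in(0,.1,.2,.3):
    R=.0909;A=.1435+th;lx=-.128-R*np.cos(A);lz=.039+.039+R*np.sin(A)
    q=np.array([o[0]+c*lx,o[1]+s*lx,lz]); e=np.array([-s,c,0])*.0155
    print(th,q.round(4),proj("scene",[q-e,q,q+e]).round(1).tolist())
E
```

```text
t 23.95 pos [0.4267 0.1384 0.1257] h 61.5 yaw -1.2475 F [-0.3 -0.4 -0.2] Fhatch -0.4 -0.3 tau hatch [-0.04 -0.01]
0 [0.4302 0.1393 0.091 ] [[326.0, 181.8], [331.3, 183.1], [336.7, 184.4]]
0.1 [0.4319 0.1399 0.0999] [[326.1, 179.5], [331.4, 180.7], [336.9, 182.0]]
0.2 [0.4344 0.1407 0.1086] [[326.0, 177.3], [331.4, 178.6], [336.9, 179.8]]
0.3 [0.4377 0.1418 0.117 ] [[325.9, 175.3], [331.3, 176.6], [336.8, 177.9]]
```

View pics/s16.png

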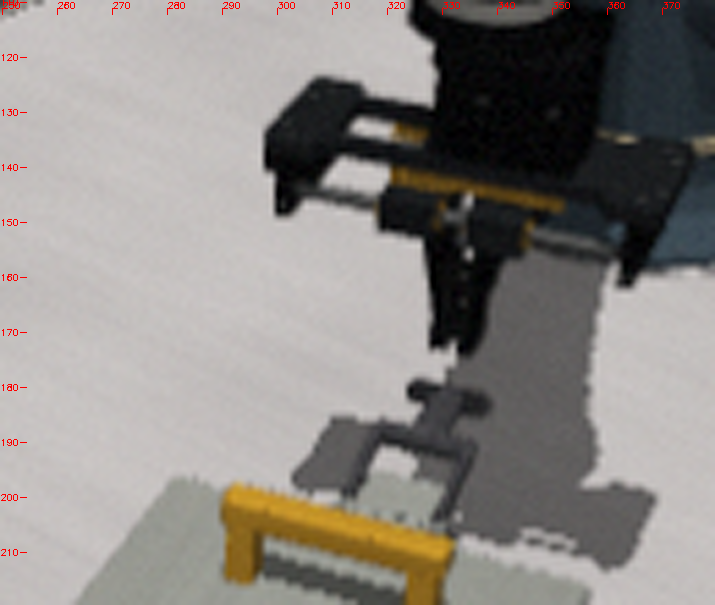

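>>> move_arm([
  [0, [2, 1, -10], 0],
  [0, [1, 0, -8], 0],
  [0, [0, 0, -3], 0],
  [0, [0, 0, 0], 0],
], force=20)

```text
clock: 24.4
ee_pos: [0.429, 0.1392, 0.1038]
tcp_rot: [2.549, -1.834, -0.002]
ft_force: [-1.1, -0.5, -0.8]
finger_gap: 0.01
```

```bash
python3 st.py
```

```text
t 24.4 pos [0.429  0.1392 0.1038] h 39.6 yaw -1.2474 F [-1.1 -0.5 -0.8] Fhatch -1.1 -0.1 tau hatch [-0.01  0.01]
```

>>> move_arm([
  [0, [0, 0, -1.5], 0],
  [0, [0, 0, -1.5], 0],
  [0, [0, 0, 0], 0],
])

```text
clock: 24.7
ee_pos: [0.4297, 0.1394, 0.1017]
tcp_rot: [-2.55, 1.835, -0.0]
ft_force: [-0.7, -0.1, -0.5]
finger_gap: 0.006
```

```bash
python3 st.py
```

```text
t 24.7 pos [0.4297 0.1394 0.1017] h 37.5 yaw -1.2475 F [-0.7 -0.1 -0.5] Fhatch -0.7 0.1 tau hatch [ 0.01 -0.07]
```

>>> move_arm([
  [0, [0, 0, -1], 0],
  [0, [0, 0, -1], 0],
  [0, [0, 0, 0], 0],
])

```text
clock: 25.0
ee_pos: [0.4294, 0.1393, 0.0997]
tcp_rot: [2.55, -1.835, -0.0]
ft_force: [-1.5, 0.5, 2.5]
finger_gap: 0.006
```

```bash
python3 st.py
```

```text
t 25.0 pos [0.4294 0.1393 0.0997] h 35.5 yaw -1.2475 F [-1.5  0.5  2.5] Fhatch -1.3 0.9 tau hatch [-0.05  0.37]
```

>>> move_arm([
  [0, [0, 0, -1], 0],
  [0, [0, 0, -1], 0],
  [0, [0, 0, 0], 0],
])

```text
clock: 25.3
ee_pos: [0.4297, 0.1394, 0.0974]
tcp_rot: [-2.55, 1.835, -0.0]
ft_force: [0.1, -0.4, 0.7]
finger_gap: 0.004
```

```bash
python3 st.py
```

```text
t 25.3 pos [0.4297 0.1394 0.0974] h 33.2 yaw -1.2473 F [ 0.1 -0.4  0.7] Fhatch -0.0 -0.5 tau hatch [0.02 0.07]
```

>>> move_arm([
  [0, [0, 0, -1], 0],
  [0, [0, 0, -1], 0],
  [0, [0, 0, 0], 0],
])

```text
clock: 25.6
ee_pos: [0.4299, 0.1395, 0.0955]
tcp_rot: [-2.55, 1.835, -0.0]
ft_force: [-1.0, -0.2, 0.4]
finger_gap: 0.004
```

```bash
python3 st.py
```

```text
t 25.6 pos [0.4299 0.1395 0.0955] h 31.3 yaw -1.2474 F [-1.  -0.2  0.4] Fhatch -1.0 0.1 tau hatch [-0.07  0.1 ]
```

>>> move_arm([
  [0, [0, 0, -1], 0],
  [0, [0, 0, 0], 0],
])

```text
clock: 25.8
ee_pos: [0.4298, 0.1394, 0.0947]
tcp_rot: [-2.55, 1.835, -0.0]
ft_force: [-0.7, -0.8, 3.8]
finger_gap: 0.006
```

```bash
python3 st.py
```

```text
t 25.8 pos [0.4298 0.1394 0.0947] h 30.5 yaw -1.2475 F [-0.7 -0.8  3.8] Fhatch -0.9 -0.5 tau hatch [-0.04  0.37]
```

>>> move_arm([
  [0, [0, 0, -1], 0],
  [0, [0, 0, -1], 0],
  [0, [0, 0, 0], 0],
])

```text
clock: 26.1
ee_pos: [0.4294, 0.1393, 0.0928]
tcp_rot: [2.549, -1.834, -0.0]
ft_force: [-2.9, -0.4, 6.3]
finger_gap: 0.005
```

```bash
python3 st.py
```

```text
t 26.1 pos [0.4294 0.1393 0.0928] h 28.6 yaw -1.2475 F [-2.9 -0.4  6.3] Fhatch -2.9 0.5 tau hatch [0.03 0.75]
```

```bash
python3 - <<'E'
from h import *
im=optics.read_camera("scene")[:,:,::-1].copy(); cv2.imwrite("pics/s17r.png",im); crop(im,240,130,130,170,3.5,"pics/s17.png"); crop(im,300,150,60,70,8,"pics/s17b.png")
E
```

```text
(no output)
```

View pics/s17.png

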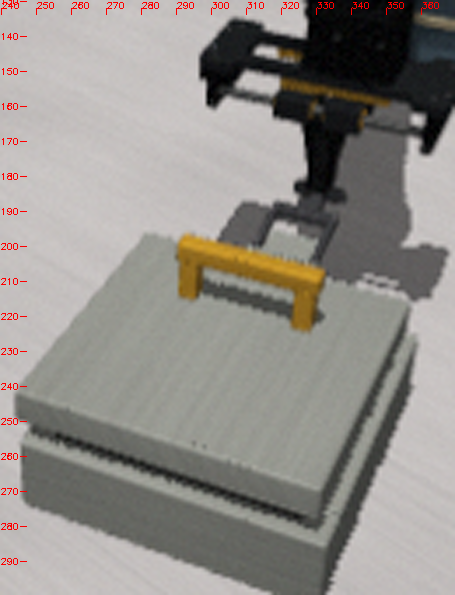

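View pics/s17b.png

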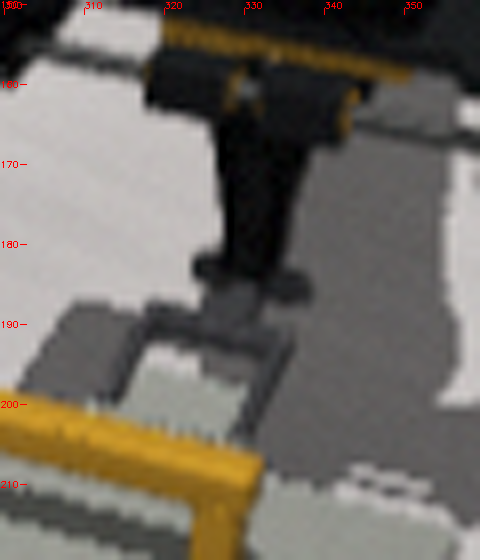

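```bash
python3 - <<'E'
from h import *
for k in("s11","s14","s16","s17"):
    im=cv2.imread(f"pics/{k}r.png"); c=cv2.resize(im[235:295,240:345],None,fx=3.6,fy=3.6,interpolation=cv2.INTER_CUBIC); cv2.putText(c,k,(250,20),0,.6,(0,0,255),1); 
    globals()[k]=c
cv2.imwrite("pics/cmp.png",np.vstack([np.hstack([s11,s14]),np.hstack([s16,s17])]))
E
```

```text
(no output)
```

View pics/cmp.png

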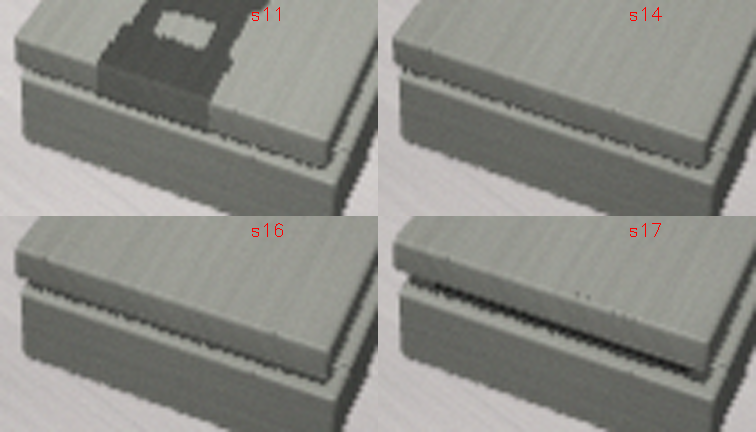

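>>> move_arm([
  [0, [0, 0, 10], 0],
  [0, [0, 0, 30], 0],
  [0, [0, 0, 40], 0],
  [0, [0, 0, 0], 0],
  [0, [0, 0, 0], 0],
])

```text
clock: 26.65
ee_pos: [0.4306, 0.1396, 0.1738]
tcp_rot: [-2.548, 1.834, -0.004]
ft_force: [-0.5, -0.0, -0.7]
finger_gap: 0.006
```

```bash
python3 st.py; python3 - <<'E'
from h import *
im=optics.read_camera("scene")[:,:,::-1].copy(); cv2.imwrite("pics/s18r.png",im); crop(im,290,150,70,80,7,"pics/s18b.png")
G=lambda k: cv2.cvtColor(cv2.imread(f"pics/{k}r.png"),cv2.COLOR_BGR2GRAY).astype(np.float32)
P={"handle":(285,195,50,35),"nearcorner":(315,258,30,27),"leftcorner":(236,235,25,20),"rightcorner":(350,205,16,20),"hatchbot":(325,285,20,20),"hatch2":(242,262,30,20),"grip":(318,174,26,14)}
for k in ("s14","s16","s17","s18"):
    for n,(x,y,w,h) in P.items():
        a=G("s11")[y:y+h,x:x+w];b=G(k)[y:y+h,x:x+w]
        (d,r)=cv2.phaseCorrelate(a,b,cv2.createHanningWindow((w,h),cv2.CV_32F)); print(k,n,np.round(d,2),round(r,2))
E
```

```text
t 26.65 pos [0.4306 0.1396 0.1738] h 109.6 yaw -1.2477 F [-0.5 -0.  -0.7] Fhatch -0.5 0.1 tau hatch [-0.01  0.01]
s14 handle [-0.16 -0.12] 0.64
s14 nearcorner [-0.05  0.38] 0.97
s14 leftcorner [0.55 0.18] 0.92
s14 rightcorner [-0.1  -0.48] 0.76
s14 hatchbot [ 0.1  -0.06] 1.0
s14 hatch2 [-0.02  0.13] 1.0
s14 grip [-7.7   1.34] 0.29
s16 handle [-0.1  -0.25] 0.57
s16 nearcorner [-0.38 -0.26] 1.03
s16 leftcorner [ 0.16 -0.51] 0.93
s16 rightcorner [ 0.62 -0.67] 0.73
s16 hatchbot [-0.    0.03] 1.02
s16 hatch2 [-0.07  0.02] 0.95
s16 grip [-2.88  1.94] 0.13
s17 handle [ 0.03 -1.29] 0.53
s17 nearcorner [-0.04 -0.28] 0.65
s17 leftcorner [0.01 0.01] 0.17
s17 rightcorner [-0.26  0.81] 0.7
s17 hatchbot [-0.   -0.16] 1.02
s17 hatch2 [-0.07  0.03] 1.02
s17 grip [ 0.52 -0.78] -0.43
s18 handle [ 0.05 -0.31] 0.65
s18 nearcorner [-0.22 -0.49] 0.95
s18 leftcorner [ 0.78 -0.72] 0.99
s18 rightcorner [-0.1   0.34] 0.62
s18 hatchbot [-0.02 -0.12] 1.01
s18 hatch2 [ 0.01 -0.08] 0.98
s18 grip [-87.2   18.21] 0.01
```

View pics/s18b.png

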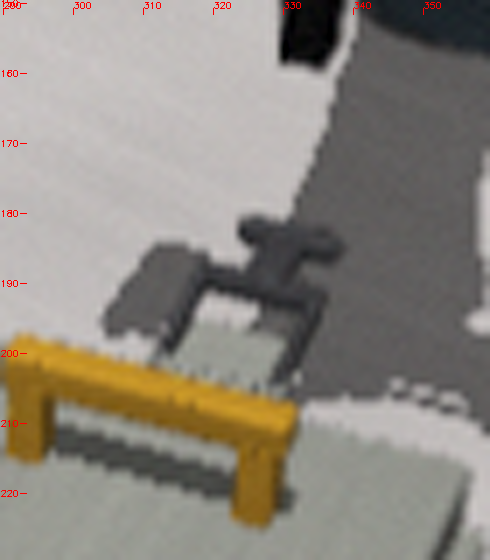

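```bash
python3 - <<'E'
from h import *
im=optics.read_camera("scene")[:,:,::-1].copy(); cv2.imwrite("pics/s19r.png",im)
im=optics.read_camera("top")[:,:,::-1].copy(); cv2.imwrite("pics/t19r.png",im); crop(im,130,130,110,120,5,"pics/t19.png")
for k in("s10","s11","s12","s13","s14","s15","s16","s17","s18","s19"):
    im=cv2.imread(f"pics/{k}r.png")[190:232,282:342].astype(float)
    w=np.clip(im[:,:,2]-im[:,:,0]-15,0,None); yy,xx=np.mgrid[190:232,282:342]
    # top edge of bar & mean; near slab bottom edge gap darkness
    print(k,"yellow centroid",round((w*xx).sum()/w.sum(),2),round((w*yy).sum()/w.sum(),2),round(w.sum()))
# slab near-edge vertical profile: subpixel upper-face/side boundary along columns
def edge(k,cols,v0,v1):
    g=cv2.cvtColor(cv2.imread(f"pics/{k}r.png"),cv2.COLOR_BGR2GRAY).astype(float); out=[]
    for u in cols:
        vc=v0+(v1-v0)*(u-cols[0])/(cols[-1]-cols[0]); a=int(vc)-5; p=g[a:a+11,u]; d=np.clip(-np.diff(p),0,None); out.append((d*(np.arange(10)+.5)).sum()/d.sum()+a-vc)
    return np.mean(out)
for k in("s11","s12","s14","s15","s16","s17","s18","s19"): print(k,round(edge(k,range(302,330),263.5,273),2))
E
```

```text
s10 yellow centroid 319.26 212.1 20571
s11 yellow centroid 311.3 209.13 34091
s12 yellow centroid 310.56 208.06 47882
s13 yellow centroid 310.56 208.07 48679
s14 yellow centroid 310.45 208.08 48355
s15 yellow centroid 310.64 207.92 48523
s16 yellow centroid 310.74 207.82 48189
s17 yellow centroid 311.0 206.92 49048
s18 yellow centroid 310.78 207.71 48080
s19 yellow centroid 310.77 207.7 48010
s11 0.83
s12 0.85
s14 0.75
s15 -0.04
s16 -0.46
s17 -1.24
s18 -0.8
s19 -0.74
```

View pics/t19.png

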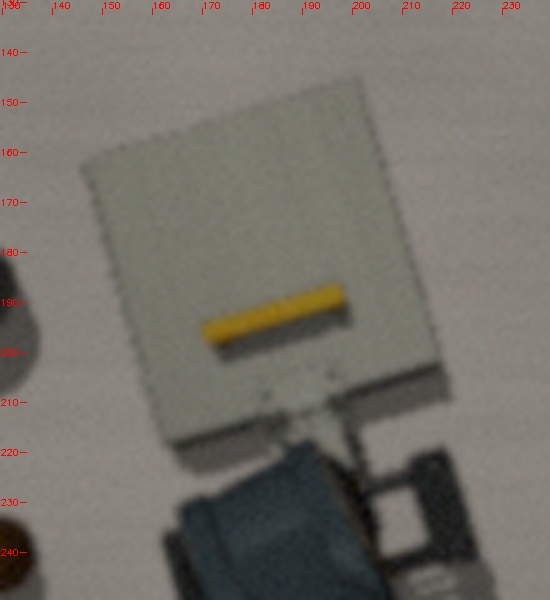

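>>> move_arm([
  [0, [-1, 0, -35], 0],
  [0, [0, 0, -30], 0],
  [0, [0, 0, -9], 0],
  [0, [0, 0, 0], 0],
  [0, [0, 0, 0], 0],
])

```text
clock: 27.3
ee_pos: [0.4291, 0.1397, 0.0991]
tcp_rot: [-2.55, 1.834, -0.0]
ft_force: [0.4, -0.2, -0.6]
finger_gap: 0.005
```

```bash
python3 st.py
```

```text
t 27.3 pos [0.4291 0.1397 0.0991] h 34.9 yaw -1.2473 F [ 0.4 -0.2 -0.6] Fhatch 0.3 -0.3 tau hatch [0.04 0.01]
```

>>> move_arm([
  [0, [0, 0, -2], 0],
  [0, [0, 0, 0], 0],
])

```text
clock: 27.5
ee_pos: [0.4293, 0.1396, 0.0975]
tcp_rot: [-2.549, 1.834, -0.002]
ft_force: [-0.5, -0.4, -0.2]
finger_gap: 0.003
```

```bash
python3 st.py
```

```text
t 27.5 pos [0.4293 0.1396 0.0975] h 33.3 yaw -1.2476 F [-0.5 -0.4 -0.2] Fhatch -0.6 -0.2 tau hatch [-0.06  0.01]
```

>>> move_arm([
  [0, [0, 0, -2], 0],
  [0, [0, 0, 0], 0],
])

```text
clock: 27.7
ee_pos: [0.4288, 0.1394, 0.0949]
tcp_rot: [-2.55, 1.835, -0.001]
ft_force: [0.1, 0.3, 0.4]
finger_gap: 0.002
```

```bash
python3 st.py
```

```text
t 27.7 pos [0.4288 0.1394 0.0949] h 30.7 yaw -1.2476 F [0.1 0.3 0.4] Fhatch 0.2 0.2 tau hatch [ 0.01 -0.06]
```

>>> move_arm([
  [0, [0, 0, -1], 0],
  [0, [0, 0, -1], 0],
  [0, [0, 0, 0], 0],
])

```text
clock: 28.0
ee_pos: [0.4284, 0.1393, 0.0929]
tcp_rot: [2.549, -1.834, -0.0]
ft_force: [-1.7, -0.4, 6.9]
finger_gap: 0.0
```

```bash
python3 st.py
```

```text
t 28.0 pos [0.4284 0.1393 0.0929] h 28.7 yaw -1.2475 F [-1.7 -0.4  6.9] Fhatch -1.7 0.1 tau hatch [-0.09  0.51]
```

>>> move_arm([
  [0, [0, 0, -1], 0],
  [0, [0, 0, -1], 0],
  [0, [0, 0, 0], 0],
])

```text
clock: 28.3
ee_pos: [0.4279, 0.1391, 0.091]
tcp_rot: [2.548, -1.834, -0.001]
ft_force: [-4.0, -2.9, 9.6]
finger_gap: 0.005
```

```bash
python3 st.py
```

```text
t 28.3 pos [0.4279 0.1391 0.091 ] h 26.8 yaw -1.2475 F [-4.  -2.9  9.6] Fhatch -4.7 -1.5 tau hatch [-0.08  0.95]
```

>>> move_arm([
  [0, [0, 0, 5], 0],
  [0, [0, 0, 25], 0],
  [0, [0, 0, 40], 0],
  [0, [0, 0, 40], 0],
  [0, [0, -40, 30], 0],
  [0, [0, -40, 0], 0],
  [0, [0, -40, 0], 0],
  [0, [0, -40, 0], 0],
])

```text
clock: 29.1
ee_pos: [0.4286, -0.0222, 0.2312]
tcp_rot: [-2.55, 1.834, -0.002]
ft_force: [1.2, 0.2, 0.5]
finger_gap: 0.004
```

>>> move_arm([
  [0, [10, -45, 0], 0],
  [0, [10, -45, 0], 0],
  [0, [10, -40, 0], 0],
  [0, [10, -30, 0], 0],
  [0, [0, 0, 0], 0],
  [0, [0, 0, 0], 0],
])

```text
clock: 29.7
ee_pos: [0.4685, -0.1807, 0.2303]
tcp_rot: [-2.549, 1.836, 0.001]
ft_force: [-0.4, 1.0, -0.5]
finger_gap: 0.005
```

```bash
python3 st.py; python3 - <<'E'
from h import *
a=optics.read_camera("scene")[:,:,::-1].copy(); cv2.imwrite("pics/s20r.png",a); crop(a,230,140,140,165,3.6,"pics/s20.png")
b=optics.read_camera("top")[:,:,::-1].copy(); cv2.imwrite("pics/t20r.png",b); crop(b,130,130,110,120,5,"pics/t20.png")
cv2.imwrite("pics/both20.png",np.hstack([a,b])[:, :, :] if 0 else cv2.resize(np.hstack([a,b]),(800,300)))
def edge(k,cols,v0,v1):
    g=cv2.cvtColor(cv2.imread(f"pics/{k}r.png"),cv2.COLOR_BGR2GRAY).astype(float); out=[]
    for u in cols:
        vc=v0+(v1-v0)*(u-cols[0])/(cols[-1]-cols[0]); q=int(vc)-5; p=g[q:q+11,u]; d=np.clip(-np.diff(p),0,None); out.append((d*(np.arange(10)+.5)).sum()/d.sum()+q-vc)
    return np.mean(out)
for k in("s14","s18","s20"): print(k,round(edge(k,range(302,330),263.5,273),2))
E
```

```text
t 29.7 pos [ 0.4685 -0.1807  0.2303] h 166.1 yaw -1.2485 F [-0.4  1.  -0.5] Fhatch -0.0 1.0 tau hatch [ 0.01 -0.02]
s14 0.75
s18 -0.8
s20 -0.74
```

View pics/s20.png

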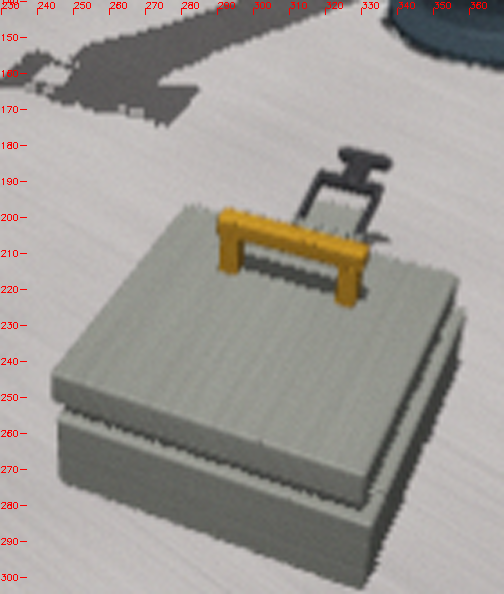

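View pics/t20.png

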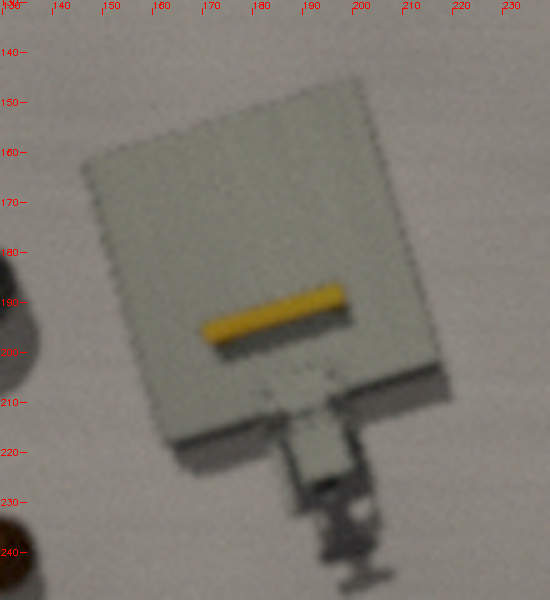

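View pics/both20.png

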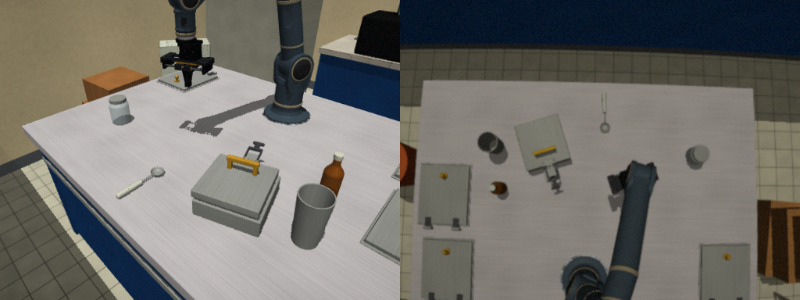

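```bash
python3 - <<'E'
from edge import *
from scipy.ndimage import map_coordinates
g=lambda f: cv2.cvtColor(cv2.imread(f),cv2.COLOR_BGR2GRAY).astype(float)
I={"top":g("pics/t20r.png"),"scene":g("pics/s20r.png")}
best=None
for zr in np.arange(.083,.0905,.0015):
  for tl in np.arange(0,.061,.01):
    a,b=.108,.103; L=[(a,b,zr+tl*.216),(a,-b,zr+tl*.216),(-a,-b,zr),(-a,b,zr)]
    E=[("scene",0,1,.05,.95,0),("scene",3,0,.05,.95,0),("scene",1,2,.05,.9,0),("top",3,0,.05,.95,0),("top",0,1,.05,.95,0),("top",1,2,.05,.95,0)]
    p,d=refine(I,L,E,[.637,.208,.32],2.6); r=np.sqrt(np.mean([v[1]**2 for v in d.values()]))
    best=(r,zr,tl,p) if best is None or r<best[0] else best
    if abs(zr-.0875)<1e-6: print(zr.round(4),tl.round(3),p.round(4),r.round(3))
print(best)
E
```

```text
0.0875 0.0 [0.6337 0.2054 0.3122] 0.386
0.0875 0.01 [0.635  0.2061 0.315 ] 0.183
0.0875 0.02 [0.6363 0.2068 0.3193] 0.093
0.0875 0.03 [0.6374 0.2075 0.3194] 0.245
0.0875 0.04 [0.6392 0.2084 0.3205] 0.427
0.0875 0.05 [0.6417 0.2096 0.323 ] 0.525
0.0875 0.06 [0.6438 0.2105 0.3297] 0.505
(np.float64(0.08822320178577364), np.float64(0.083), np.float64(0.04), array([0.63628404, 0.20606093, 0.32393447]))
```

```bash
python3 -c "
from plant import job,state
print(job.close_job(), state()['clock'])"
```

```text
the job is handed in; nothing more can be done
the job is handed in; nothing more can be done
```

The lid is on the hatch with the coupler over the ball, and the latch handle is down. I believe it is locked, but that comes from pictures and press forces, since nothing reports the latch state directly. I handed the job in at about 30 s, with the arm well clear of everything.

**What I did**
- I pinched the latch grip by its ends and raised it to about 1.0 rad.
- I carried the lid by its brass bar to the hatch and lowered it in 0.5 to 1.5 mm steps. A light push of about 1.5 N called for a 1.5 mm correction, and then it seated on the gaskets. The forces I read stayed within a few newtons of the lid's weight.
- I swung the handle down, then pressed it from above with closed fingers, to 6.3 N and again to 9.6 N.

**Last checks**
- **Handle:** the grip sits where the geometry puts it for about 0 rad (height about 89 mm). On the second press the force rose within 2 mm of contact, as it would against a stop.
- **Lid:** the coupler side is down at locked height. The lid stays tilted by about 0.02 to 0.03 rad after release (limit 0.08), as expected with the latch holding the coupler down.
- **Bystanders:** cup, bottle, jar and spoon look unmoved in both views. I judged this by eye, not by measuring.

**Where checks disagreed or were weak**
- The two cameras placed the ball 3 to 5 mm apart, so the final fit was made by feel.
- After the first swing down, the handle was still about 0.05 rad short. Pressing from above closed that gap, and rocked the lid's far edge up a little while the force was on.
- I saw no clear force spike for the snap. A free fit of the lid's height and tilt could not separate the two well: a lower, more tilted pose fitted equally well (coupler side 35 mm, tilt 0.04 rad).

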